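# Set the hold-down foot of a tapping fixture on a block, screw slack out

## Robot

A 6-joint arm with a two-finger parallel gripper is mounted at the origin on the work surface. World frame = base frame: x ahead of the robot, y to its left, z up, the work surface at z = 0. Lengths are in mm, angles in rad, forces in N, time in s.
With the tool pointing down it reaches from about 400 to 925 mm from the base axis. Payload 12.5 kg.
Tool frame: the origin (TCP) lies at the very end of the fingers, on their centre line; the grasp point (between the pads) lies 19 mm behind it; z points along the fingers, y is the direction in which the jaws open and shut (so a half turn about z gives the same grasp; the last joint's range is limited). The gripper opens to 95 mm and grips with 3 to 60 N. Pads are 20 mm wide; open, the fingers measure 119 mm over their backs; the gripper's body (75 mm by 180 mm) begins 59 mm behind the grasp point.
Start: joints at [-1.209, 0.491, 1.559, -0, 1.092, -0.106], TCP at [281.852, -557.859, 214.661] pointing down, gripper open.
Joint ranges: [-3.1, 3.1], [-0.84, 2.19], [0.05, 2.79], [-1.13, 4.28], [0.06, 2.93], [-2.69, 2.69]. Speed limits (rad/s): [2.22, 2.22, 2.79, 3.14, 3.14, 3.14].

## Interface

Orientations are given as a unit quaternion [w, x, y, z].
In Python, from rig import manip gives the robot as it stands.
- The arm moves only by the tool jog_arm, never from a script. Its argument "rows" is a list of rows, each an object of numbers: "x", "y", "z": the shift along the world's x, y, z in mm; "twist": the turn about the world's z in rad. In form: [{"x": .., "y": .., "z": .., "twist": ..}, ...]. A call has 1 to 5 rows; each row shifts and turns the commanded pose from where the row before left it; what a row does not reach is not made up. A row lasts 1/10 s, in which the tool goes at most 50 mm and 8.59 degrees, less where a joint would pass 70% of its speed; a pose out of reach is approached as far as the arm can. A call is refused whole if a number of a shift passes 50 or a number of a turn 0.15, either way. A call with a gripper value outside its range is refused whole. "claw" is the opening, from 0 (shut) to 1 (fully open), set as the call begins (left out, the last holds). The fingers move at their own pace and stop on an object; "squeeze" is the grip in N (left out, the last holds). Time passes only in rows, so rows that do not move let the fingers close. It gives the time, the measured TCP pose, the force and the opening at its end, in the units of the state.
- manip.observe(): the state, without advancing time (a new reading comes with each control period).
- manip.capture(name): name is "scene" or "top" or "wrist"; returns the picture (480x640x3 uint8, red, green, blue); there is no depth.
- manip.get_calibration(name): a dict with "vfov" (degrees; the focal length in pixels is half the picture's height over the tangent of half this angle, whatever the lens; pixels are square), "cx", "cy" (the principal point, pixels), "rvec" (rotation vector, rad) and "tvec" (3), from world to camera coordinates, as OpenCV has them. Camera axes: x right, y down, z forward; pixel columns grow to the right and rows downward; lengths in mm; the calibration is good to about 2 mm. A picture is of the moment at which its call begins: read the wrist's pose just before it. get_calibration takes no time and is no camera call; for the wrist camera it gives the pose at the moment of the call.
- manip.hand_in(): hands the job in, once; it reports no verdict.
The state is a dict: "t": time; "qpos": joint angles; "qd": joint speeds; "joint_efforts": joint torques, N m; "tcp_pos": TCP position; "tcp_rot": TCP orientation; "ft_force": force on the tool from outside, world axes, zero at the start; "torque": the same for the moment, N m; "width": opening from 0.0 (shut) to 1.0 (fully open).
Only numpy, scipy, OpenCV 4.12 (cv2) and the standard library are available. Lean on these libraries where they do the work, as an engineer would, in place of code of your own. Each camera call takes 0.05 s, during which the arm holds its last target. There are 200 camera calls.

## Task

Load the taller of the two aluminium blocks into the tapping fixture and set the hold-down foot on it: wind the foot up past the block's height with the knurled knob on top of the column, put the block lengthwise between the guides under the foot, pushed home against the back stop, and wind the foot down until it just bears lightly on the block. Let the last turn of the knob be downward, with no backing off, so that the screw's slack is out and the tap cannot lift the block; feel for the touch, never screw the foot down hard, and leave everything else alone.

Things in the scene. Friction and masses are not known exactly. Their poses are not given: they have to be found in the camera images.
- fixture: tapping fixture fixed to the bench: steel plate 250 x 150 x 15 mm with an aluminium column, 162 mm high, at its far end. Origin: under the middle of the plate, on the bench; x along the plate towards the column, y left, z up. The front of the plate (x = -125 to -8 mm) is bare; 74 mm wide column at x = 66 to 123 mm.
- seat (a point): where the middle of the block's underside lies when it is home: on the plate, 15 mm above the bench, fixture x = -10 mm, axes as the fixture's, block lengthwise along x. The back stop (low bar) has its face 45 mm ahead in x; two guides, inner faces 21.5 mm to either side, run 16 to 44 mm ahead, with flared mouths from 2 mm ahead. Stop and guides are 12 mm high.
- knob_grip (a point): grip point of the knurled knob on top of the column: on its vertical axis, 190 mm above the bench, at fixture x = 83, y = 0 mm. The knob is a round cylinder 40 mm across, from 176 to 204 mm above the bench; a 36 mm dial collar is below it, then the bearing plate up to 162 mm. A white line on top turns with it.
- knob (a joint): angle of the knob (rad), growing counter-clockwise seen from above. Counter-clockwise raises the foot, clockwise lowers it, by 2.55 mm per radian (lead 16 mm). Turning it takes about 0.07 N m, 0.11 N m while the foot moves along, and 0.025 N m more for each 10 N with which the foot presses; held still, less is felt.
- screw (a point): lead-screw, where it leaves the bearing plate, under the knob. Its slack: on each reversal the foot stays still for 0.5 to 0.9 rad of knob (1.2 to 2.3 mm), unlike from machine to machine; at the start it is out on the downward side. Once the foot touches the block, 0.1 to 0.3 rad more of the knob is too hard. The foot can go from 40 to 62 mm above the bench.
- foot: hold-down foot: white nylon nose, 15 mm across, under a dark arm (18 mm wide, 14 mm thick, underside 10 mm above the nose's) on the column's grey carriage, at fixture x = 22, y = 0 mm. Origin: middle of the nose's underside. It starts 0.5 to 4 mm lower than a seated tall block's top (49 mm above the bench). The carriage drags with 15 N and stays put. Over 60 N of it marks the block.
- nut (a point): middle of the brass nut on the lead-screw, in the column behind the carriage, which it moves up and down with slack: 39.2 mm above the foot's underside when it bears downward (slack out for lowering), 40.4 to 41.5 mm when it bears upward.
- tall_block: the block to load: aluminium, 90 x 40 x 34 mm, about 0.32 kg, three small dark holes in its top. Origin: middle of its underside; x along its length; either end may go first. It lies on a 4 mm thick red mat.
- short_block: a like block but only 24 mm tall (90 x 40 x 24 mm), on the same mat, not wanted now. Origin: middle of its underside, x along its length.
- oiler: squeeze oil bottle with a thin spout, 44 mm diameter, 126 mm tall, a bystander. Origin: middle of its base.
- sleeve: slotted aluminium sleeve, an open cup of 72 mm diameter, 85 mm tall, a bystander. Origin: middle of its base.
- tap_wrench: two-handled steel tap wrench lying on the bench, 176 mm long, 24 mm high, a bystander. Origin: under its middle, x along the handles.
Not all that is in view belongs to the job. What is shaped like the tall_block but brown or orange is not meant.

How it is judged:
By the outcome, as a careful person would: the job done as asked, in the order asked, and still so for the second after the job is handed in, with the robot touching nothing.
It also fails if it takes over 72 s, if anything falls off the work surface, if the arm or the gripper's body presses on something with over 40 N, if the wrist force passes 120 N, or if a joint passes its speed limit or range.

## Working session

There is one attempt and no reset: what is moved stays moved. The work goes in short steps, Python scripts to look and compute and a tool call to move; the robot and the scene stay as the last step left them, time stands still between calls to the robot, and variables do not carry over. Pictures are saved under pics/ and viewed, about 8 in all and at most 12, crops included, and the job is handed in when it is done.

Besides the shell and the picture viewer there is one more tool, called by a JSON object that holds its "method" and its "body". jog_arm: Moves the arm, as the interface text tells. Its arguments: {"type":"object","properties":{"rows":{"type":"array"},"claw":{"type":"number"},"squeeze":{"type":"number"}},"required":["rows"]}

```bash
mkdir -p pics; ls
cat > h.py <<'E'
import numpy as np, cv2
from rig import manip
def cal(n):
    c=manip.get_calibration(n); R=cv2.Rodrigues(np.array(c['rvec'],float))[0]; t=np.array(c['tvec'],float).ravel()
    return R,t,240/np.tan(np.radians(c['vfov'])/2),c['cx'],c['cy'],c
def ray(C,u,v):
    R,t,f,cx,cy=C[:5]; d=R.T@np.array([(u-cx)/f,(v-cy)/f,1]); return -R.T@t,d
def onz(C,u,v,z):
    o,d=ray(C,u,v); return o+d*(z-o[2])/d[2]
def proj(C,P):
    R,t,f,cx,cy=C[:5]; p=R@np.array(P,float)+t; return np.array([f*p[0]/p[2]+cx,f*p[1]/p[2]+cy])
def snap(n,name):
    C=cal(n); im=manip.capture(n); cv2.imwrite(f'pics/{name}.png',im[:,:,::-1]); return C,im
E
python3 - <<'E'
from h import *
for n in('scene','top'):
    C,im=snap(n,n+'0'); print(C[5], -C[0].T@C[1])
a=cv2.imread('pics/scene0.png');b=cv2.imread('pics/top0.png')
print(manip.observe())
E
```

```text
pics
{'vfov': 51.25863788800679, 'cx': 320.69204224911425, 'cy': 248.5707388176156, 'rvec': array([ 1.57613108,  1.9846004 , -0.80850051]), 'tvec': array([ 152.19137313, -288.80672662, 1565.75147906])} [1307.0229235   139.05397566  911.32008805]
{'vfov': 49.08049342044954, 'cx': 319.8048686940449, 'cy': 230.6783129507124, 'rvec': array([ 2.14100564, -2.1575689 ,  0.16489697]), 'tvec': array([ -17.91934837,  585.64089661, 1418.82043566])} [ 373.47823566  -10.58449292 1488.87533644]
{'t': 0.1, 'qpos': array([-1.20859392e+00,  4.91495245e-01,  1.55938270e+00,  3.48199939e-06,
        1.09167929e+00, -1.05614546e-01]), 'qd': array([ 1.01050616e-04,  2.08844450e-04, -2.65216081e-03,  2.17184168e-05,
        1.03091209e-03,  1.10995673e-03]), 'joint_efforts': array([ 4.09858039e-03, -6.13622904e+01, -2.58605701e+01,  6.94497675e-02,
        4.70415142e-02, -5.19007267e-05]), 'tcp_pos': array([ 281.77621474, -557.64626165,  214.1246867 ]), 'tcp_rot': array([-4.78524551e-04,  9.72767988e-01,  2.31780518e-01, -6.01734722e-05]), 'ft_force': array([ 0.56644812, -0.37996998, -0.08623005]), 'torque': array([-0.00863004,  0.01156136,  0.00703134]), 'width': 0.9987217669062181}
```

View pics/scene0.png

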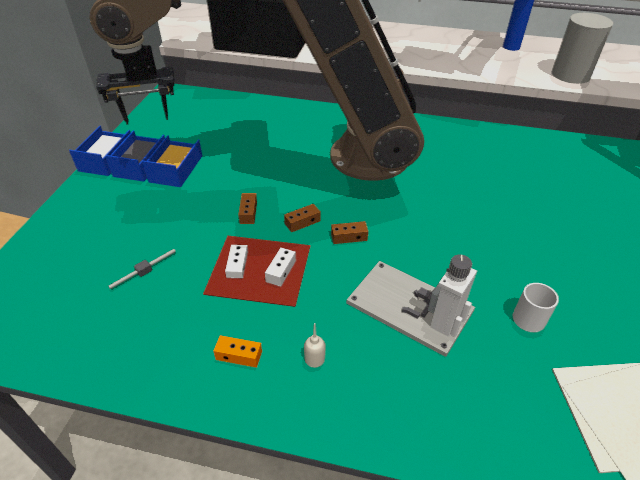

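View pics/top0.png

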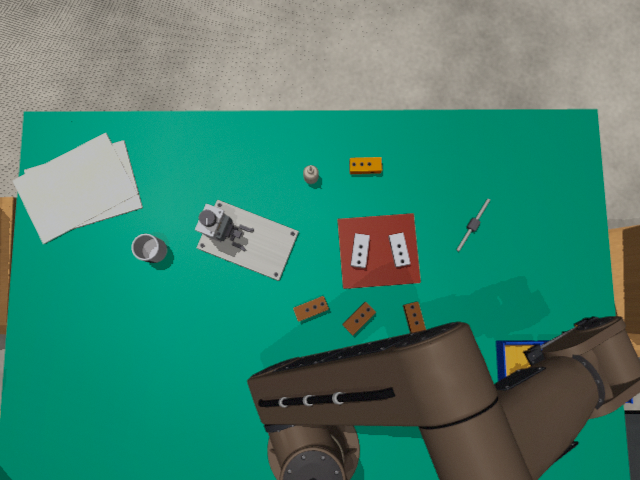

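Scene: the tall block is at (280,266) on the red mat, with the short one at (237,260). The fixture is at (415,305), with its column at (455,300), the oiler at (315,350) and the sleeve at (535,307). Top: the tall block is at (360,250), the plate spans (197,200) to (298,278), and the knob is at (208,217).

```bash
cat > m.py <<'E'
from h import *
for n in('top','scene'):
    C=cal(n); im=cv2.imread(f'pics/{n}0.png'); hsv=cv2.cvtColor(im,cv2.COLOR_BGR2HSV)
    m=((hsv[...,1]<70)&(hsv[...,2]>120)).astype(np.uint8)
    N,lab,st,ce=cv2.connectedComponentsWithStats(m)
    for i in range(1,N):
        x,y,w,h,a=st[i]
        if 150<a<15000 and y>100:
            c=max(cv2.findContours((lab==i).astype(np.uint8),cv2.RETR_EXTERNAL,cv2.CHAIN_APPROX_NONE)[0],key=len)
            r=cv2.minAreaRect(c); bp=cv2.boxPoints(r)
            print(n,st[i],np.round(ce[i]),'rect',np.round(r[0],1),np.round(r[1],1),round(r[2],1))
            for z in (15,28,38): 
                P=np.array([onz(C,u,v,z)[:2] for u,v in bp]); print('  z',z,np.round(P).tolist(),'c',np.round(P.mean(0),1))
E
python3 m.py
```

```text
top [ 195  200  104   80 3641] [252. 240.] rect [243.1 237.7] [97.3 53.3] 21.5
  z 15 [[553.0, 349.0], [695.0, 297.0], [590.0, 39.0], [450.0, 94.0]] c [571.8 194.7]
  z 28 [[551.0, 346.0], [692.0, 294.0], [588.0, 38.0], [449.0, 93.0]] c [570.  192.9]
  z 38 [[550.0, 343.0], [690.0, 292.0], [586.0, 38.0], [449.0, 92.0]] c [568.7 191.5]
top [351 233  19  34 471] [360. 250.] rect [359.9 249.9] [15.3 32.6] 7.1
  z 15 [[491.0, -108.0], [583.0, -121.0], [577.0, -163.0], [485.0, -150.0]] c [ 534.1 -135.4]
  z 28 [[490.0, -107.0], [581.0, -120.0], [575.0, -162.0], [484.0, -149.0]] c [ 532.7 -134.3]
  z 38 [[489.0, -106.0], [580.0, -119.0], [574.0, -161.0], [484.0, -148.0]] c [ 531.6 -133.5]
top [389 232  21  34 448] [399. 249.] rect [399.4 249. ] [32.1 14.9] 77.5
  z 15 [[576.0, -218.0], [585.0, -259.0], [496.0, -276.0], [487.0, -235.0]] c [ 535.8 -246.8]
  z 28 [[574.0, -216.0], [583.0, -257.0], [495.0, -274.0], [486.0, -233.0]] c [ 534.4 -244.8]
  z 38 [[573.0, -214.0], [582.0, -255.0], [494.0, -272.0], [485.0, -231.0]] c [ 533.3 -243.2]
top [132 234  27  27 342] [147. 247.] rect [145. 247
[... 3794 characters left out ...]
0] [ 17. 462.] rect [ 25. 454.] [50. 50.] 0.0
  z 15 [[1115.0, -467.0], [1037.0, -526.0], [1017.0, -436.0], [1096.0, -383.0]] c [1066.3 -453.2]
  z 28 [[1118.0, -458.0], [1041.0, -516.0], [1021.0, -428.0], [1099.0, -376.0]] c [1069.8 -444.6]
  z 38 [[1120.0, -452.0], [1044.0, -509.0], [1024.0, -422.0], [1101.0, -370.0]] c [1072.5 -438. ]
scene [  69  433  205   47 4476] [138. 464.] rect [171. 456.] [ 46. 204.] 90.0
  z 15 [[1015.0, -398.0], [930.0, -33.0], [1009.0, -9.0], [1089.0, -352.0]] c [1010.8 -197.7]
  z 28 [[1020.0, -390.0], [936.0, -30.0], [1013.0, -7.0], [1092.0, -344.0]] c [1015.1 -192.8]
  z 38 [[1023.0, -384.0], [940.0, -28.0], [1017.0, -5.0], [1094.0, -339.0]] c [1018.4 -189.1]
```

{"method": "jog_arm", "body": {"rows": [{"x": 17, "y": 44, "z": 7, "twist": -0.04}, {"x": 17, "y": 44, "z": 7, "twist": -0.04}, {"x": 17, "y": 44, "z": 7, "twist": -0.04}, {"x": 17, "y": 44, "z": 7, "twist": -0.04}, {"x": 17, "y": 44, "z": 7, "twist": -0.04}]}}

```text
t: 0.6
tcp_pos: [367.1, -336.0, 249.7]
tcp_rot: [-0.0, 0.991, 0.133, -0.0]
ft_force: [1.0, 0.1, 0.1]
width: 1.002
```

{"method": "jog_arm", "body": {"rows": [{"x": 17, "y": 44, "z": 7, "twist": -0.04}, {"x": 17, "y": 44, "z": 7, "twist": -0.04}, {"x": 17, "y": 44, "z": 7, "twist": -0.04}, {"x": 17, "y": 44, "z": 7, "twist": -0.04}, {"x": 17, "y": 44, "z": 7, "twist": -0.04}]}}

```text
t: 1.1
tcp_pos: [452.1, -116.0, 284.9]
tcp_rot: [0.0, 0.999, 0.033, -0.0]
ft_force: [1.2, -0.3, -0.6]
width: 1.002
```

Run:
```python
from h import *
C,im=snap('wrist','w1'); print(manip.observe()['tcp_pos'],manip.observe()['qpos'],C[5]['vfov'],'cam',-C[0].T@C[1],'axes',C[0].round(2).tolist())
print('block',proj(C,[532,-134,38]),'fix',proj(C,[567,182,15]),proj(C,[598,259,190]))
```

```text
[ 453.80422058 -111.08478047  285.98521221] [-0.38266277  0.18756168  1.82692236  0.00202296  1.125858    1.12137823] 66.8142560122675 cam [ 524.09061078 -111.08943917  454.80196747] axes [[0.07, -1.0, 0.0], [-0.96, -0.06, 0.26], [-0.26, -0.02, -0.97]]
block [337.26957996 131.8596225 ] fix [58.11571718 80.68387543] [-259.87201803  -22.47278319]
```

{"method": "jog_arm", "body": {"rows": [{"x": 14, "y": 42, "z": 10, "twist": -0.04}, {"x": 14, "y": 42, "z": 10, "twist": -0.04}, {"x": 14, "y": 42, "z": 10, "twist": -0.04}, {"x": 14, "y": 42, "z": 10, "twist": -0.04}, {"x": 14, "y": 42, "z": 10, "twist": -0.04}]}}

```text
t: 1.65
tcp_pos: [522.0, 94.0, 334.9]
tcp_rot: [0.0, 0.998, -0.067, -0.0]
ft_force: [0.8, -0.9, -0.3]
width: 1.0
```

{"method": "jog_arm", "body": {"rows": [{"x": 0, "y": 42, "z": 0, "twist": -0.04}, {"x": 0, "y": 30, "z": 0, "twist": -0.04}, {"x": 0, "y": 10, "z": 0, "twist": -0.03}, {}]}}

```text
schema error: expected keys x, y, z, twist
```

Run:
```python
from h import *
C,im=snap('wrist','w2'); np.save('w2C.npy',np.hstack([C[0].ravel(),C[1],C[2:5]]))
print(manip.observe()['tcp_pos'],manip.observe()['qpos'],'cam',-C[0].T@C[1])
print('fix',proj(C,[567,182,15]),proj(C,[598,259,204]))
```

```text
[523.70962019  98.56942521 336.22048513] [0.06112558 0.25120054 1.60480678 0.00189185 1.28329109 1.76552511] cam [593.56902578  84.32377244 504.811551  ]
fix [245.80066221 168.5098311 ] [102.0378694  161.98762726]
```

View pics/w2.png

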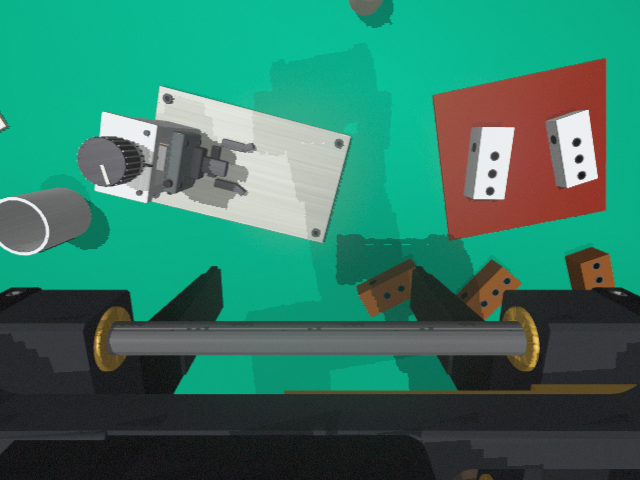

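The wrist view shows plate corners at (160,86), (351,136) and (324,242), the knob top at about (108,161), the tall block at (490,162) and the short one at (572,150).

Run:
```python
from h import *
a=np.load('w2C.npy'); C=(a[:9].reshape(3,3),a[9:12],*a[12:15])
im=cv2.imread('pics/w2.png'); g=cv2.cvtColor(im,cv2.COLOR_BGR2GRAY); hsv=cv2.cvtColor(im,cv2.COLOR_BGR2HSV)
p=cv2.cornerSubPix(g,np.array([[160,86],[351,136],[324,242]],np.float32),(5,5),(-1,-1),(3,50,.01))
P=np.array([onz(C,u,v,15)[:2] for u,v in p]); print(p.round(1).tolist(),P.round(1).tolist())
e1=P[0]-P[1]; e2=P[2]-P[1]; print('len',np.linalg.norm(e1),np.linalg.norm(e2),'yaw',np.arctan2(e1[1],e1[0]),np.arctan2(e2[1],e2[0])-np.pi/2, 'ctr',(P[0]+P[2])/2)
# bolt heads
# knob top ellipse
m=((hsv[...,2]<125)&(hsv[...,1]<60)).astype(np.uint8); m[:, :60]=0; m[:,150:]=0; m[:120]=0; m[200:]=0
c=max(cv2.findContours(m,cv2.RETR_EXTERNAL,cv2.CHAIN_APPROX_NONE)[0],key=len); print('knob bbox',cv2.boundingRect(c))
cv2.imwrite('pics/k.png',cv2.resize(im[60:260,60:260],None,fx=3,fy=3,interpolation=2))
# blocks
w=((hsv[...,1]<60)&(hsv[...,2]>190)).astype(np.uint8); w[:,:430]=0; w[220:]=0
w=cv2.morphologyEx(w,cv2.MORPH_CLOSE,np.ones((9,9)))
for c in cv2.findContours(w,cv2.RETR_EXTERNAL,cv2.CHAIN_APPROX_NONE)[0]:
    if len(c)>60:
        r=cv2.minAreaRect(c); print(r); 
        for z in(28,38):
            Q=np.array([onz(C,u,v,z)[:2] for u,v in cv2.boxPoints(r)]); print(z,Q.round(1).tolist(),Q.mean(0).round(1))
```

```text
[[159.3000030517578, 85.4000015258789], [350.29998779296875, 136.5], [321.8999938964844, 241.39999389648438]] [[682.8, 270.7], [589.3, 39.9], [453.7, 94.9]]
len 248.9458015297511 146.34421323438613 yaw 1.1858508258993463 1.1855746637602977 ctr [568.20045572 182.78251313]
knob bbox (78, 137, 72, 50)
((493.61541748046875, 162.57693481445312), (32.124996185302734, 75.41311645507812), 7.125016689300537)
28 [[489.8, -110.8], [583.2, -124.6], [573.1, -164.2], [478.8, -152.5]] [ 531.2 -138. ]
38 [[492.0, -106.7], [583.5, -120.2], [573.5, -159.0], [481.2, -147.6]] [ 532.5 -133.4]
((577.2959594726562, 148.37432861328125), (73.40637969970703, 33.22003173828125), 81.02737426757812)
28 [[581.3, -214.7], [582.0, -254.8], [488.8, -274.9], [487.7, -232.7]] [ 534.9 -244.3]
38 [[581.5, -208.4], [582.2, -247.7], [491.0, -267.4], [489.9, -226.1]] [ 536.2 -237.4]
```

View pics/k.png

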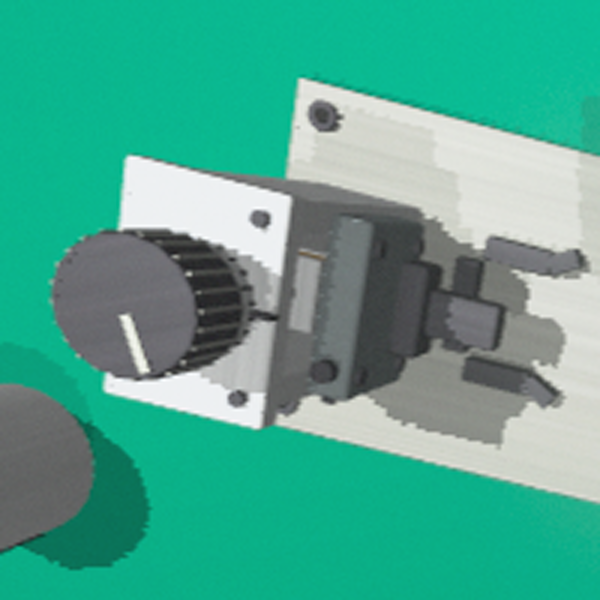

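{"method": "jog_arm", "body": {"rows": [{"x": 19, "y": 42, "z": -20, "twist": -0.025}, {"x": 19, "y": 42, "z": -20, "twist": -0.025}, {"x": 19, "y": 42, "z": -20, "twist": -0.025}, {"x": 20, "y": 41.5, "z": -25, "twist": -0.025}, {"x": 0, "y": 0, "z": 0, "twist": 0}]}}

```text
t: 2.2
tcp_pos: [597.5, 260.6, 246.1]
tcp_rot: [0.001, 0.993, -0.115, -0.003]
ft_force: [-0.3, -0.9, -1.0]
width: 1.0
```

{"method": "jog_arm", "body": {"rows": [{"x": 0, "y": 0, "z": 0, "twist": 0}, {"x": 0, "y": 0, "z": 0, "twist": 0}, {"x": 0, "y": 0, "z": 0, "twist": 0}]}}

```text
t: 2.5
tcp_pos: [597.7, 256.1, 252.3]
tcp_rot: [-0.0, 0.993, -0.116, 0.001]
ft_force: [-0.6, 0.2, -0.3]
width: 1.001
```

Run:
```python
from h import *
a=np.load('w2C.npy'); C=(a[:9].reshape(3,3),a[9:12],*a[12:15])
print(onz(C,101.7,161,204), onz(C,101,161.5,204))
C=cal('top'); print(onz(C,207,216.5,204))
o=manip.observe(); print(o['tcp_pos'],o['qpos'],o['ft_force'],o['torque'])
```

```text
[598.80035146 259.04734328 204.        ] [598.48981361 259.72377761 204.        ]
[599.34701169 257.9689891  204.        ]
[597.71429911 256.10796097 252.30662751] [ 3.03368251e-01  4.95332660e-01  1.44544546e+00 -1.81641188e-04
  1.19932793e+00  2.10738796e+00] [-0.55703557  0.19110962 -0.27291341] [0.12167    0.02322568 0.00616366]
```

{"method": "jog_arm", "body": {"rows": [{"x": 1.2, "y": 3.1, "z": -20, "twist": 0}, {"x": 0, "y": 0, "z": -30, "twist": 0}, {"x": 0, "y": 0, "z": -29, "twist": 0}, {"x": 0, "y": 0, "z": 0, "twist": 0}, {"x": 0, "y": 0, "z": 0, "twist": 0}]}}

```text
t: 3.0
tcp_pos: [599.2, 259.7, 173.4]
tcp_rot: [-0.0, 0.993, -0.116, 0.0]
ft_force: [0.0, 0.1, -0.2]
width: 1.003
```

{"method": "jog_arm", "body": {"rows": [{"x": 0, "y": 0, "z": 0, "twist": 0}, {"x": 0, "y": 0, "z": 0, "twist": 0}, {"x": 0, "y": 0, "z": 0, "twist": 0}, {"x": 0, "y": 0, "z": 0, "twist": 0}, {"x": 0, "y": 0, "z": 0, "twist": 0}], "claw": 0.35, "squeeze": 15}}

```text
t: 3.5
tcp_pos: [598.9, 260.2, 172.4]
tcp_rot: [-0.0, 0.993, -0.116, 0.0]
ft_force: [0.5, -0.6, -0.3]
width: 0.639
```

Run:
```python
from h import *
o=manip.observe(); print(o['tcp_pos'],o['qpos'],o['ft_force'],o['torque'],o['width'])
C,im=snap('wrist','w3')
```

```text
[598.88044208 260.23580922 172.37454074] [ 3.08855020e-01  5.71669249e-01  1.53212448e+00 -7.89302868e-05
  1.03751810e+00  2.11185710e+00] [ 0.45737954 -0.61999302 -0.29587302] [0.06328666 0.00078439 0.03566578] 0.6392397640366936
```

{"method": "jog_arm", "body": {"rows": [{"x": 0, "y": 0, "z": 0, "twist": 0}, {"x": 0, "y": 0, "z": 0, "twist": 0}, {"x": 0, "y": 0, "z": 0, "twist": 0}, {"x": 0, "y": 0, "z": 0, "twist": 0}, {"x": 0, "y": 0, "z": 0, "twist": 0}], "claw": 0.2, "squeeze": 20}}

```text
t: 4.05
tcp_pos: [598.8, 260.2, 172.1]
tcp_rot: [0.0, 0.993, -0.116, -0.0]
ft_force: [0.3, -0.1, 0.6]
width: 0.414
```

Run:
```python
from h import *
o=manip.observe(); print(o['tcp_pos'],o['ft_force'],o['torque'],o['width'])
C,im=snap('wrist','w3')
```

```text
[598.84940992 260.24141514 172.09508656] [ 0.31290688 -0.05995691  0.56414975] [ 0.0960977  -0.01800536 -0.02064545] 0.4138958922541213
```

View pics/w3.png

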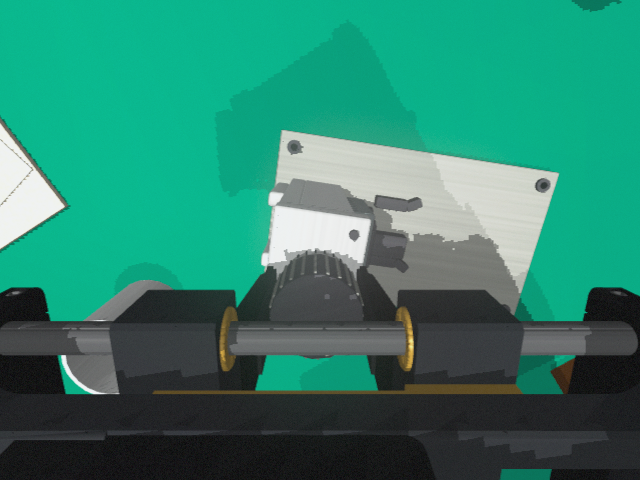

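The knob sits centred between the fingers at (318,300) and is gripped at 39 mm. Now I'll wind it up counter-clockwise.

{"method": "jog_arm", "body": {"rows": [{"x": 0, "y": 0, "z": 0, "twist": 0.12}, {"x": 0, "y": 0, "z": 0, "twist": 0.12}, {"x": 0, "y": 0, "z": 0, "twist": 0.12}], "squeeze": 25}}

```text
t: 4.4
tcp_pos: [598.8, 260.2, 172.1]
tcp_rot: [0.0, 0.998, 0.066, -0.0]
ft_force: [-0.1, 0.4, -0.2]
width: 0.416
```

```bash
cat > o.py <<'E'
from h import *
o=manip.observe(); print(o['t'],o['tcp_pos'].round(2),'q6',o['qpos'][5].round(3),'jaw',(o['qpos'][0]-o['qpos'][5]).round(4),'F',o['ft_force'].round(2),'T',o['torque'].round(4),'w',round(o['width'],3))
E
python3 o.py
```

```text
4.4 [598.84 260.24 172.07] q6 1.747 jaw -1.4382 F [-0.11  0.42 -0.21] T [ 0.0731  0.0037 -0.0522] w 0.416
```

{"method": "jog_arm", "body": {"rows": [{"x": 0, "y": 0, "z": 0, "twist": 0.15}, {"x": 0, "y": 0, "z": 0, "twist": 0.15}, {"x": 0, "y": 0, "z": 0, "twist": 0.15}, {"x": 0, "y": 0, "z": 0, "twist": 0.15}, {"x": 0, "y": 0, "z": 0, "twist": 0.15}]}}

```text
t: 4.9
tcp_pos: [598.8, 260.3, 172.1]
tcp_rot: [-0.0, 0.904, 0.428, 0.0]
ft_force: [0.1, 1.5, -1.6]
width: 0.415
```

```bash
python3 o.py
```

```text
4.9 [598.84 260.33 172.05] q6 0.996 jaw -0.687 F [ 0.06  1.5  -1.56] T [ 0.0733 -0.021  -0.1189] w 0.415
```

{"method": "jog_arm", "body": {"rows": [{"x": 0, "y": 0, "z": 0, "twist": 0.15}, {"x": 0, "y": 0, "z": 0, "twist": 0.15}, {"x": 0, "y": 0, "z": 0, "twist": 0.15}, {"x": 0, "y": 0, "z": 0, "twist": 0.15}, {"x": 0, "y": 0, "z": 0, "twist": 0.15}]}}

```text
t: 5.4
tcp_pos: [598.8, 260.3, 172.1]
tcp_rot: [-0.0, 0.684, 0.729, 0.0]
ft_force: [-1.2, 0.4, -0.7]
width: 0.418
```

```bash
python3 o.py
```

```text
5.4 [598.8  260.34 172.07] q6 0.246 jaw 0.0631 F [-1.25  0.38 -0.68] T [ 0.1991 -0.0447 -0.101 ] w 0.418
```

{"method": "jog_arm", "body": {"rows": [{"x": 0, "y": 0, "z": 0, "twist": 0.15}, {"x": 0, "y": 0, "z": 0, "twist": 0.15}, {"x": 0, "y": 0, "z": 0, "twist": 0.15}, {"x": 0, "y": 0, "z": 0, "twist": 0.15}, {"x": 0, "y": 0, "z": 0, "twist": 0.15}]}}

```text
t: 5.9
tcp_pos: [598.7, 260.3, 172.1]
tcp_rot: [-0.0, 0.37, 0.929, 0.0]
ft_force: [-1.0, 1.2, -0.7]
width: 0.412
```

{"method": "jog_arm", "body": {"rows": [{"x": 0, "y": 0, "z": 0, "twist": 0.15}, {"x": 0, "y": 0, "z": 0, "twist": 0.15}, {"x": 0, "y": 0, "z": 0, "twist": 0.15}, {"x": 0, "y": 0, "z": 0, "twist": 0.15}, {"x": 0, "y": 0, "z": 0, "twist": 0.15}]}}

```text
t: 6.4
tcp_pos: [598.7, 260.3, 172.1]
tcp_rot: [-0.0, 0.004, 1.0, 0.0]
ft_force: [-0.7, 0.1, -0.9]
width: 0.418
```

{"method": "jog_arm", "body": {"rows": [{"x": 0, "y": 0, "z": 0, "twist": 0.15}, {"x": 0, "y": 0, "z": 0, "twist": 0.15}, {"x": 0, "y": 0, "z": 0, "twist": 0.15}, {"x": 0, "y": 0, "z": 0, "twist": 0.15}]}}

```text
t: 6.8
tcp_pos: [598.7, 260.2, 172.1]
tcp_rot: [-0.0, -0.292, 0.956, 0.0]
ft_force: [-0.8, 0.8, -1.3]
width: 0.415
```

```bash
python3 o.py
```

```text
6.8 [598.68 260.24 172.07] q6 -1.854 jaw 2.1631 F [-0.78  0.81 -1.33] T [ 0.1714  0.0081 -0.1273] w 0.415
```

{"method": "jog_arm", "body": {"rows": [{"x": 0, "y": 0, "z": 0, "twist": 0}, {"x": 0, "y": 0, "z": 0, "twist": 0}, {"x": 0, "y": 0, "z": 0, "twist": 0}, {"x": 0, "y": 0, "z": 20, "twist": 0}, {"x": 0, "y": 0, "z": 40, "twist": 0}], "claw": 0.75}}

```text
t: 7.3
tcp_pos: [597.8, 259.8, 230.0]
tcp_rot: [-0.003, -0.288, 0.958, -0.0]
ft_force: [0.9, -0.4, -0.8]
width: 0.737
```

{"method": "jog_arm", "body": {"rows": [{"x": -4, "y": -40, "z": 20, "twist": -0.07}, {"x": -4, "y": -40, "z": 0, "twist": -0.07}, {"x": -4, "y": -40, "z": 0, "twist": -0.07}, {"x": -4, "y": -40, "z": 0, "twist": -0.07}, {"x": -4, "y": -40, "z": 0, "twist": -0.07}]}}

```text
t: 7.8
tcp_pos: [578.5, 58.7, 252.3]
tcp_rot: [0.0, -0.115, 0.993, -0.0]
ft_force: [0.5, -0.6, -0.2]
width: 0.754
```

{"method": "jog_arm", "body": {"rows": [{"x": -4, "y": -40, "z": -10, "twist": -0.07}, {"x": -4, "y": -40, "z": -20, "twist": -0.07}, {"x": -4, "y": -40, "z": -20, "twist": -0.07}, {"x": -4, "y": -40, "z": -20, "twist": -0.07}, {"x": -3, "y": -38, "z": -20, "twist": -0.107}]}}

```text
t: 8.3
tcp_pos: [559.5, -139.5, 161.6]
tcp_rot: [0.0, 0.078, 0.997, -0.0]
ft_force: [0.2, -0.8, -1.3]
width: 0.749
```

{"method": "jog_arm", "body": {"rows": [{"x": 0, "y": 0, "z": 0, "twist": 0}, {"x": 0, "y": 0, "z": 0, "twist": 0}]}}

```text
t: 8.5
tcp_pos: [559.7, -138.4, 161.8]
tcp_rot: [-0.0, 0.077, 0.997, 0.0]
ft_force: [0.0, -0.6, 0.9]
width: 0.75
```

```bash
python3 o.py
cat > b.py <<'E'
from h import *
import sys
C,im=snap('wrist',sys.argv[1]); bgr=im[:,:,::-1].copy(); hsv=cv2.cvtColor(bgr,cv2.COLOR_BGR2HSV)
w=((hsv[...,1]<60)&(hsv[...,2]>150)).astype(np.uint8)
for c in cv2.findContours(w,cv2.RETR_EXTERNAL,cv2.CHAIN_APPROX_NONE)[0]:
    if cv2.contourArea(c)>1500:
        r=cv2.minAreaRect(c); print(np.round(r[0],1),np.round(r[1],1),r[2])
        Q=np.array([onz(C,u,v,38)[:2] for u,v in cv2.boxPoints(r)]); print(Q.round(1).tolist(),Q.mean(0).round(1))
E
python3 b.py w4
```

```text
8.5 [ 559.66 -138.4   161.81] q6 -1.775 jaw 1.4174 F [ 0.05 -0.64  0.92] T [ 0.1361 -0.1717  0.0479] w 0.75
[188.3 215.4] [109.3  46.7] 65.77225494384766
[[494.4, -267.2], [485.0, -229.9], [571.4, -212.5], [582.7, -252.4]] [ 533.4 -240.5]
[317. 194.] [110.  50.] 90.0
[[484.9, -145.9], [490.9, -107.4], [579.9, -119.5], [573.4, -161.2]] [ 532.3 -133.5]
[599.7 148.5] [124.4 188.8] 13.13402271270752
[[582.7, 27.3], [447.7, 60.0], [480.9, 149.6], [623.3, 128.6]] [533.7  91.4]
```

View pics/w4.png

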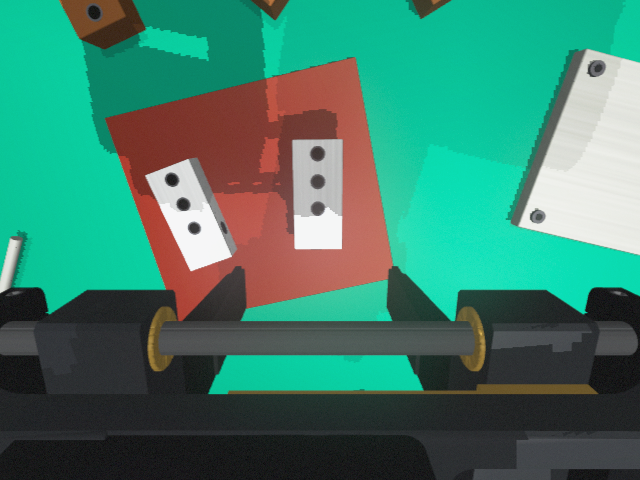

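{"method": "jog_arm", "body": {"rows": [{"x": 0.3, "y": 0.6, "z": -45, "twist": 0}, {"x": 0, "y": 0, "z": -45, "twist": 0}, {"x": 0, "y": 0, "z": -40, "twist": 0}, {"x": 0, "y": 0, "z": -18.5, "twist": 0}, {"x": 0, "y": 0, "z": 0, "twist": 0}]}}

```text
t: 9.05
tcp_pos: [559.6, -135.6, 11.9]
tcp_rot: [-0.002, 0.074, 0.997, 0.001]
ft_force: [0.3, 0.5, 0.0]
width: 0.75
```

{"method": "jog_arm", "body": {"rows": [{"x": 0, "y": 0, "z": 0, "twist": 0}, {"x": 0, "y": 0, "z": 0, "twist": 0}, {"x": 0, "y": 0, "z": 0, "twist": 0}, {"x": 0, "y": 0, "z": 0, "twist": 0}, {"x": 0, "y": 0, "z": 0, "twist": 0}], "claw": 0.2, "squeeze": 50}}

```text
t: 9.55
tcp_pos: [560.5, -137.3, 14.4]
tcp_rot: [0.001, 0.075, 0.997, -0.0]
ft_force: [-0.4, 1.0, 6.4]
width: 0.419
```

{"method": "jog_arm", "body": {"rows": [{"x": 0, "y": 0, "z": 0, "twist": 0}, {"x": 0, "y": 0, "z": 0, "twist": 0}, {"x": 0, "y": 0, "z": 0, "twist": 0}]}}

```text
t: 9.85
tcp_pos: [560.5, -137.3, 14.4]
tcp_rot: [0.001, 0.075, 0.997, -0.0]
ft_force: [-0.7, 2.0, 7.5]
width: 0.416
```

```bash
python3 o.py
```

```text
9.85 [ 560.47 -137.28   14.4 ] q6 -1.775 jaw 1.4202 F [-0.72  1.99  7.51] T [0.3307 0.0165 0.0642] w 0.416
```

{"method": "jog_arm", "body": {"rows": [{"x": 0, "y": 0, "z": 20, "twist": 0}, {"x": 0, "y": 0, "z": 40, "twist": 0}, {"x": -2.2, "y": 18, "z": 10, "twist": -0.139}, {"x": -2.2, "y": 18, "z": 0, "twist": -0.139}, {"x": -2.2, "y": 18, "z": 0, "twist": -0.139}]}}

```text
t: 10.35
tcp_pos: [553.4, -82.8, 84.1]
tcp_rot: [0.0, 0.283, 0.959, 0.0]
ft_force: [0.1, -0.6, -3.8]
width: 0.421
```

{"method": "jog_arm", "body": {"rows": [{"x": -2.2, "y": 18, "z": 0, "twist": -0.139}, {"x": -2.2, "y": 18, "z": 0, "twist": -0.139}, {"x": -2.2, "y": 18, "z": 0, "twist": -0.139}, {"x": -2.2, "y": 18, "z": 0, "twist": -0.139}, {"x": -2.2, "y": 18, "z": 0, "twist": -0.139}]}}

```text
t: 10.85
tcp_pos: [542.2, 7.5, 83.5]
tcp_rot: [-0.0, 0.593, 0.805, -0.0]
ft_force: [0.1, 0.4, -3.6]
width: 0.419
```

{"method": "jog_arm", "body": {"rows": [{"x": -2.2, "y": 18, "z": 0, "twist": -0.139}, {"x": -2.2, "y": 18, "z": 0, "twist": -0.139}, {"x": -2.2, "y": 18, "z": 0, "twist": -0.139}, {"x": -2.2, "y": 18, "z": 0, "twist": -0.139}, {"x": -2.2, "y": 18, "z": 0, "twist": -0.139}]}}

```text
t: 11.35
tcp_pos: [531.2, 97.5, 83.5]
tcp_rot: [-0.0, 0.832, 0.556, -0.0]
ft_force: [-0.5, -1.1, -2.3]
width: 0.418
```

{"method": "jog_arm", "body": {"rows": [{"x": 0, "y": 0, "z": 0, "twist": 0}, {"x": 0, "y": 0, "z": 0, "twist": 0}, {"x": 0, "y": 0, "z": 0, "twist": 0}]}}

```text
t: 11.65
tcp_pos: [531.6, 96.1, 83.5]
tcp_rot: [0.0, 0.829, 0.559, -0.0]
ft_force: [0.2, -0.1, -3.2]
width: 0.415
```

```bash
python3 o.py
python3 - <<'E'
from h import *
C,im=snap('wrist','w5'); np.save('w5C.npy',np.hstack([C[0].ravel(),C[1],C[2:5]]))
D,im2=snap('scene','s5')
a=cv2.imread('pics/w5.png'); b=cv2.resize(cv2.imread('pics/s5.png')[210:380,320:520],None,fx=2.4,fy=2.4,interpolation=2)
a=cv2.resize(a,(512,384)); out=np.zeros((408,512+480-192,3),np.uint8); out[:384,:320]=a[:,96:416]; out[:408,320:800]=b[:408]
cv2.imwrite('pics/c5.png',out)
E
```

```text
11.65 [531.56  96.13  83.52] q6 0.441 jaw -0.3848 F [ 0.24 -0.07 -3.2 ] T [-0.1095 -0.0211 -0.0149] w 0.415
```

View pics/c5.png

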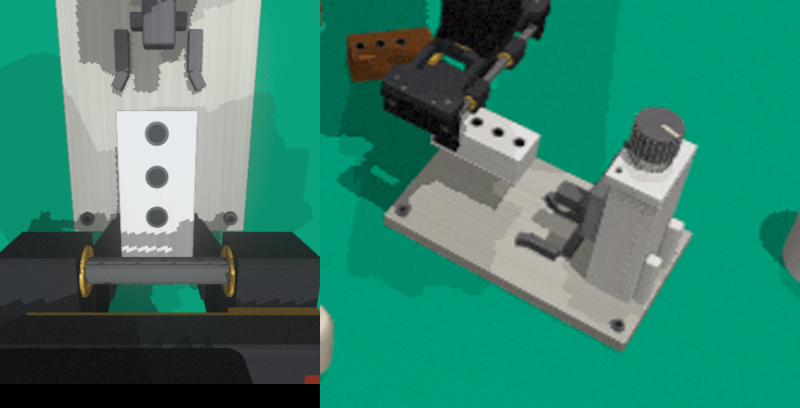

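Run:
```python
from h import *
a=np.load('w5C.npy'); C=(a[:9].reshape(3,3),a[9:12],*a[12:15])
im=cv2.imread('pics/w5.png'); cv2.imwrite('pics/z5.png',cv2.resize(im[0:300,180:460],None,fx=2,fy=2,interpolation=2))
th=1.1857;x=np.array([np.cos(th),np.sin(th)]);y=np.array([-x[1],x[0]]);O=np.array([567.58,183.33])
f=lambda u,v,z:((onz(C,u,v,z)[:2]-O)@np.c_[x,y]).round(1)
g=cv2.cvtColor(im,cv2.COLOR_BGR2GRAY).astype(int)
def edges(v,u0,u1,k=5):
    r=g[v-1:v+2,u0:u1].mean(0); d=np.diff(cv2.GaussianBlur(r[None].astype(np.float32),(5,1),0)[0]); i=np.argsort(-abs(d))[:12]
    return sorted((int(u0+j),int(d[j])) for j in i)
for v in(170,200,260): print('block row',v,edges(v,240,390))
for v in(50,60,70): print('guide row',v,edges(v,250,390))
hs=cv2.cvtColor(im,cv2.COLOR_BGR2HSV)
for v in(20,100,200,240,270):
    s=np.where((hs[v,:,1]<60))[0]; print('plate row',v,s.min(),s.max(),f(s.min(),v,15),f(s.max(),v,15))
print(f(275,200,107.5),f(365,200,107.5)); o=np.array([531.56,96.13])-O; print('tcp fix',o@np.c_[x,y])
print('proj guides',[proj(C,[*(O+x*20+y*s*21.5),27]).round(1) for s in(1,-1)],'foot',[proj(C,[*(O+x*22+y*s*9),80]).round(1) for s in(1,-1)],'plate bolts')
```

```text
block row 170 [(266, 16), (299, -16), (300, -32), (301, -34), (302, -20), (328, 19), (329, 32), (330, 32), (331, 17), (363, -13), (364, -20), (365, -14)]
block row 200 [(263, -8), (264, -14), (265, -2), (266, 23), (267, 33), (268, 18), (269, 4), (361, -4), (362, -13), (363, -19), (364, -13), (366, 2)]
block row 260 [(268, 22), (269, 32), (270, 23), (306, -18), (307, -25), (308, -24), (309, -18), (321, 15), (322, 23), (323, 26), (324, 22), (361, -20)]
guide row 50 [(261, -15), (262, -18), (281, 16), (282, 15), (296, -11), (297, -14), (353, -14), (356, 15), (357, 11), (372, 20), (373, 27), (374, 20)]
guide row 60 [(262, -17), (263, -14), (281, 14), (282, 15), (298, -14), (299, -20), (300, -18), (336, 14), (356, 14), (372, 25), (373, 27), (374, 16)]
guide row 70 [(262, -15), (263, -18), (282, 16), (342, 13), (348, -16), (349, -21), (350, -17), (352, -13), (371, 14), (372, 24), (373, 23), (374, 15)]
plate row 20 191 444 [44.9 74.5] [ 44.9 -73.6]
plate row 100 198 438 [ 0.8 74.1] [  0.8 -73.9]
plate row 200 206 430 [-61.4  74.1] [-61.4 -74. ]
plate row 240 209 639 [-88.9  74.2] [ -88.8 -218.5]
plate row 270 212 639 [-110.6   73.7] [-110.5 -223.5]
[-46.   17.9] [-46.  -18.5]
tcp fix [-94.34452412   0.62543492]
proj guides [array([280.7,  62.2]), array([356. ,  62.3])] foot [array([298.1,  32.4]), array([340.1,  32.4])] plate bolts
```

View pics/z5.png

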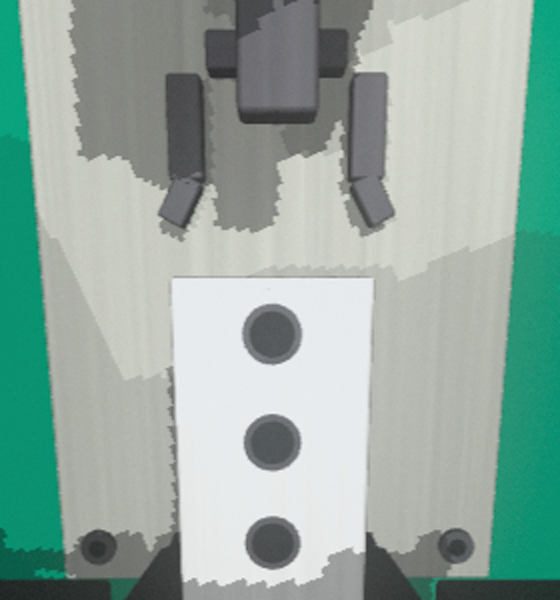

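{"method": "jog_arm", "body": {"rows": [{"x": 0.9, "y": -0.4, "z": -20, "twist": 0}, {"x": 0, "y": 0, "z": -25, "twist": 0}, {"x": 0, "y": 0, "z": -12, "twist": 0}, {"x": 0, "y": 0, "z": 0, "twist": 0}, {"x": 0, "y": 0, "z": 0, "twist": 0}]}}

```text
t: 12.25
tcp_pos: [532.6, 96.1, 26.7]
tcp_rot: [0.0, 0.83, 0.558, -0.0]
ft_force: [-0.4, 0.6, -3.1]
width: 0.415
```

{"method": "jog_arm", "body": {"rows": [{"x": 0, "y": 0, "z": -0.4, "twist": 0}, {"x": 0, "y": 0, "z": 0, "twist": 0}]}}

```text
t: 12.45
tcp_pos: [532.6, 96.3, 26.6]
tcp_rot: [0.0, 0.83, 0.558, 0.0]
ft_force: [0.6, -0.3, -3.1]
width: 0.418
```

{"method": "jog_arm", "body": {"rows": [{"x": 0, "y": 0, "z": -0.4, "twist": 0}, {"x": 0, "y": 0, "z": 0, "twist": 0}]}}

```text
t: 12.65
tcp_pos: [532.5, 96.4, 26.0]
tcp_rot: [0.0, 0.83, 0.558, 0.0]
ft_force: [-0.1, 0.2, -3.0]
width: 0.417
```

```bash
python3 o.py
```

```text
12.65 [532.5   96.4   25.96] q6 0.444 jaw -0.387 F [-0.08  0.19 -3.  ] T [-0.1176  0.0051  0.0185] w 0.417
```

{"method": "jog_arm", "body": {"rows": [{"x": 0, "y": 0, "z": -0.4, "twist": 0}, {"x": 0, "y": 0, "z": 0, "twist": 0}]}}

```text
t: 12.85
tcp_pos: [532.4, 96.4, 25.4]
tcp_rot: [0.0, 0.83, 0.558, 0.0]
ft_force: [0.4, 0.0, -2.4]
width: 0.419
```

{"method": "jog_arm", "body": {"rows": [{"x": 0, "y": 0, "z": -0.3, "twist": 0}, {"x": 0, "y": 0, "z": 0, "twist": 0}]}}

```text
t: 13.05
tcp_pos: [532.4, 96.4, 25.1]
tcp_rot: [0.0, 0.83, 0.558, -0.0]
ft_force: [0.2, -0.0, -3.5]
width: 0.418
```

```bash
python3 o.py
```

```text
13.05 [532.43  96.4   25.07] q6 0.444 jaw -0.3871 F [ 0.18 -0.02 -3.52] T [-0.1202 -0.0165 -0.0037] w 0.418
```

{"method": "jog_arm", "body": {"rows": [{"x": 0, "y": 0, "z": -0.4, "twist": 0}, {"x": 0, "y": 0, "z": 0, "twist": 0}]}}

```text
t: 13.25
tcp_pos: [532.4, 96.4, 24.7]
tcp_rot: [0.0, 0.83, 0.558, -0.0]
ft_force: [0.9, 0.2, -2.9]
width: 0.42
```

{"method": "jog_arm", "body": {"rows": [{"x": 0, "y": 0, "z": -0.4, "twist": 0}, {"x": 0, "y": 0, "z": 0, "twist": 0}]}}

```text
t: 13.45
tcp_pos: [532.5, 96.4, 24.5]
tcp_rot: [0.0, 0.83, 0.558, 0.0]
ft_force: [-1.1, 0.1, 1.4]
width: 0.417
```

```bash
python3 o.py
```

```text
13.45 [532.45  96.39  24.49] q6 0.444 jaw -0.3871 F [-1.06  0.14  1.4 ] T [-0.0648  0.2304  0.0349] w 0.417
```

{"method": "jog_arm", "body": {"rows": [{"x": 1.5, "y": 3.7, "z": 0, "twist": 0}, {"x": 3, "y": 7.4, "z": 0, "twist": 0}, {"x": 3, "y": 7.4, "z": 0, "twist": 0}, {"x": 1.5, "y": 3.7, "z": 0, "twist": 0}, {"x": 0, "y": 0, "z": 0, "twist": 0}]}}

```text
t: 13.95
tcp_pos: [542.0, 119.7, 24.5]
tcp_rot: [0.0, 0.83, 0.558, 0.001]
ft_force: [0.5, 3.7, 3.5]
width: 0.419
```

{"method": "jog_arm", "body": {"rows": [{"x": 1.5, "y": 3.7, "z": 0, "twist": 0}, {"x": 1.5, "y": 3.7, "z": 0, "twist": 0}, {"x": 1.5, "y": 3.7, "z": 0, "twist": 0}, {"x": 1.5, "y": 3.7, "z": 0, "twist": 0}, {"x": 0, "y": 0, "z": 0, "twist": 0}]}}

```text
t: 14.45
tcp_pos: [547.6, 133.8, 24.5]
tcp_rot: [0.0, 0.83, 0.558, 0.0]
ft_force: [-0.2, 0.8, 6.5]
width: 0.418
```

```bash
python3 o.py
```

```text
14.45 [547.64 133.82  24.49] q6 0.509 jaw -0.3867 F [-0.16  0.81  6.52] T [0.0646 0.2582 0.0581] w 0.418
```

{"method": "jog_arm", "body": {"rows": [{"x": 1.5, "y": 3.7, "z": 0, "twist": 0}, {"x": 1.5, "y": 3.7, "z": 0, "twist": 0}, {"x": 0.9, "y": 2.3, "z": 0, "twist": 0}, {"x": 0.4, "y": 1, "z": 0, "twist": 0}, {"x": 0, "y": 0, "z": 0, "twist": 0}]}}

```text
t: 14.95
tcp_pos: [551.8, 144.2, 24.5]
tcp_rot: [0.0, 0.83, 0.558, 0.0]
ft_force: [-0.8, -2.5, 5.5]
width: 0.418
```

{"method": "jog_arm", "body": {"rows": [{"x": 0.4, "y": 0.9, "z": 0, "twist": 0}, {"x": 0.2, "y": 0.5, "z": 0, "twist": 0}, {"x": 0, "y": 0, "z": 0, "twist": 0}]}}

```text
t: 15.25
tcp_pos: [552.3, 145.4, 24.5]
tcp_rot: [0.0, 0.83, 0.558, -0.0]
ft_force: [-1.7, -4.1, 6.3]
width: 0.42
```

```bash
python3 o.py
```

```text
15.25 [552.27 145.4   24.48] q6 0.529 jaw -0.3872 F [-1.74 -4.05  6.27] T [-0.5733  0.4109  0.071 ] w 0.42
```

{"method": "jog_arm", "body": {"rows": [{"x": 0.3, "y": 0.8, "z": 0, "twist": 0}, {"x": 0, "y": 0, "z": 0, "twist": 0}]}}

```text
t: 15.45
tcp_pos: [552.6, 146.2, 24.5]
tcp_rot: [0.0, 0.83, 0.558, -0.0]
ft_force: [-2.0, -3.1, 5.5]
width: 0.418
```

{"method": "jog_arm", "body": {"rows": [{"x": 0.3, "y": 0.8, "z": 0, "twist": 0}, {"x": 0, "y": 0, "z": 0, "twist": 0}]}}

```text
t: 15.65
tcp_pos: [552.9, 147.0, 24.5]
tcp_rot: [0.0, 0.83, 0.558, -0.0]
ft_force: [-2.0, -3.4, 5.6]
width: 0.415
```

```bash
python3 o.py
```

```text
15.65 [552.9  147.    24.51] q6 0.532 jaw -0.3873 F [-2.04 -3.45  5.63] T [-0.5976  0.3651  0.0266] w 0.415
```

{"method": "jog_arm", "body": {"rows": [{"x": 0.25, "y": 0.6, "z": 0, "twist": 0}, {"x": 0, "y": 0, "z": 0, "twist": 0}]}}

```text
t: 15.85
tcp_pos: [553.1, 147.6, 24.5]
tcp_rot: [0.0, 0.83, 0.558, -0.0]
ft_force: [-1.6, -4.1, 5.6]
width: 0.421
```

{"method": "jog_arm", "body": {"rows": [{"x": 0.25, "y": 0.6, "z": 0, "twist": 0}, {"x": 0, "y": 0, "z": 0, "twist": 0}]}}

```text
t: 16.05
tcp_pos: [553.4, 148.2, 24.5]
tcp_rot: [0.0, 0.83, 0.558, -0.0]
ft_force: [-1.8, -4.4, 6.9]
width: 0.42
```

```bash
python3 o.py
```

```text
16.05 [553.36 148.18  24.49] q6 0.534 jaw -0.3873 F [-1.84 -4.39  6.88] T [-0.6351  0.3825  0.0688] w 0.42
```

{"method": "jog_arm", "body": {"rows": [{"x": 0.25, "y": 0.6, "z": 0, "twist": 0}, {"x": 0, "y": 0, "z": 0, "twist": 0}]}}

```text
t: 16.25
tcp_pos: [553.4, 148.4, 24.5]
tcp_rot: [0.0, 0.83, 0.558, -0.0]
ft_force: [-3.1, -6.9, 6.4]
width: 0.415
```

{"method": "jog_arm", "body": {"rows": [{"x": 0.25, "y": 0.6, "z": 0, "twist": 0}, {"x": 0, "y": 0, "z": 0, "twist": 0}]}}

```text
t: 16.45
tcp_pos: [553.5, 148.4, 24.5]
tcp_rot: [0.0, 0.83, 0.558, -0.001]
ft_force: [-4.1, -12.1, 8.2]
width: 0.419
```

```bash
python3 o.py
```

```text
16.45 [553.46 148.43  24.49] q6 0.536 jaw -0.3884 F [ -4.05 -12.09   8.17] T [-2.0117  0.5899  0.0924] w 0.419
```

{"method": "jog_arm", "body": {"rows": [{"x": 0, "y": 0, "z": 0, "twist": 0}, {"x": 0, "y": 0, "z": 0, "twist": 0}, {"x": 0, "y": 0, "z": 0, "twist": 0}, {"x": 0, "y": 0, "z": 15, "twist": 0}, {"x": 0, "y": 0, "z": 45, "twist": 0}], "claw": 0.65}}

```text
t: 16.95
tcp_pos: [552.3, 149.4, 81.8]
tcp_rot: [-0.001, 0.83, 0.558, -0.003]
ft_force: [0.1, -0.5, 1.5]
width: 0.65
```

{"method": "jog_arm", "body": {"rows": [{"x": 0, "y": 0, "z": 45, "twist": 0.0}, {"x": 0, "y": 0, "z": 45, "twist": 0.144}, {"x": 0, "y": 0, "z": 45, "twist": 0.144}, {"x": -5, "y": -20, "z": 45, "twist": 0.144}, {"x": -5, "y": -20, "z": 30, "twist": 0.144}]}}

```text
t: 17.45
tcp_pos: [544.1, 109.6, 297.4]
tcp_rot: [0.001, 0.634, 0.773, 0.001]
ft_force: [0.0, 0.0, -1.2]
width: 0.65
```

{"method": "jog_arm", "body": {"rows": [{"x": 0, "y": 0, "z": 0, "twist": 0.144}, {"x": 0, "y": 0, "z": 0, "twist": 0.144}, {"x": 0, "y": 0, "z": 0, "twist": 0.144}, {"x": 0, "y": 0, "z": 0, "twist": 0.144}, {"x": 0, "y": 0, "z": 0, "twist": 0.144}]}}

```text
t: 17.95
tcp_pos: [543.9, 109.8, 294.2]
tcp_rot: [-0.0, 0.322, 0.947, 0.0]
ft_force: [-0.2, 0.0, 1.5]
width: 0.65
```

```bash
python3 o.py
python3 - <<'E'
from h import *
D,im=snap('scene','s6'); E,im2=snap('top','t6')
C,im3=snap('wrist','w6')
th=1.1857;x=np.array([np.cos(th),np.sin(th)]);y=np.array([-x[1],x[0]]);O=np.array([567.58,183.33])
for nm,K in(('scene',D),('top',E),('wrist',C)):
    print(nm,[proj(K,[*(O+x*(-10+a)+y*b),49]).round(1).tolist() for a,b in((45,20),(45,-20),(-45,-20),(-45,20))])
a=cv2.imread('pics/s6.png'); 
out=np.zeros((480,800,3),np.uint8); out[:,:400]=cv2.resize(a[230:350,370:470],(400,480),interpolation=2)
b=cv2.imread('pics/w6.png'); out[:,400:]=cv2.resize(b,(640,480))[:,100:500]
cv2.imwrite('pics/c6.png',out)
E
```

```text
17.95 [543.89 109.75 294.21] q6 -0.835 jaw 0.9153 F [-0.23  0.    1.52] T [ 0.0618 -0.1319 -0.0309] w 0.65
scene [[430.5, 294.9], [422.3, 306.6], [386.3, 288.2], [395.0, 277.3]]
top [[230.8, 239.3], [236.5, 226.0], [266.5, 237.9], [261.0, 251.3]]
wrist [[407.0, 154.8], [414.3, 189.3], [338.1, 210.3], [329.1, 176.8]]
```

View pics/c6.png

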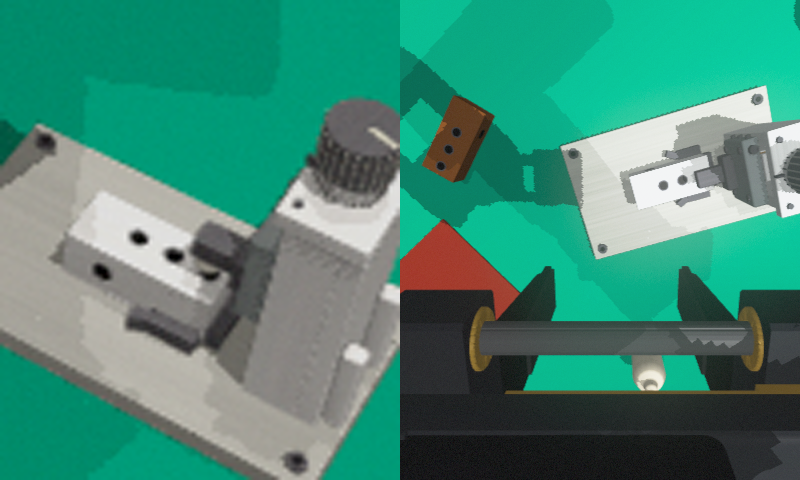

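The block is home: its rear corners are at the predicted pixels within about 1 px, it lies between the guides, and the foot is above it. Back to the knob.

{"method": "jog_arm", "body": {"rows": [{"x": 11, "y": 30, "z": -8, "twist": 0.139}, {"x": 11, "y": 30, "z": -8, "twist": 0.139}, {"x": 11, "y": 30, "z": -8, "twist": 0.139}, {"x": 11, "y": 30, "z": -8, "twist": 0.139}, {"x": 10.8, "y": 30.5, "z": -8, "twist": 0.139}]}}

```text
t: 18.6
tcp_pos: [599.1, 261.4, 253.9]
tcp_rot: [-0.0, -0.017, 1.0, 0.0]
ft_force: [-0.2, -0.9, -0.2]
width: 0.65
```

{"method": "jog_arm", "body": {"rows": [{"x": 0, "y": 0, "z": 0, "twist": 0.139}, {"x": 0, "y": 0, "z": 0, "twist": 0.139}, {"x": 0, "y": 0, "z": 0, "twist": 0.139}, {"x": 0, "y": 0, "z": 0, "twist": 0.136}, {"x": 0, "y": 0, "z": 0, "twist": 0}]}}

```text
t: 19.1
tcp_pos: [598.7, 260.2, 254.1]
tcp_rot: [-0.0, -0.288, 0.958, 0.0]
ft_force: [0.4, -0.2, 0.4]
width: 0.653
```

{"method": "jog_arm", "body": {"rows": [{"x": 0, "y": 0, "z": 0, "twist": 0}, {"x": 0, "y": 0, "z": 0, "twist": 0}]}}

```text
t: 19.3
tcp_pos: [598.8, 260.0, 254.3]
tcp_rot: [-0.0, -0.287, 0.958, 0.0]
ft_force: [-0.6, 0.3, -0.5]
width: 0.649
```

```bash
python3 o.py
python3 - <<'E'
from h import *
C=cal('scene');D=cal('top');K=np.array([598.75,260.25,204])
for n,c,f in(('scene',C,'s6'),('top',D,'t6'),('scene',C,'scene0'),('top',D,'top0')):
    im=cv2.imread(f'pics/{f}.png'); g=im.min(2).astype(int); u,v=proj(c,K)
    pts=[(onz(c,i,j,204)[:2]-K[:2],g[j,i]) for i in range(int(u)-14,int(u)+15) for j in range(int(v)-14,int(v)+15)]
    P=np.array([p for p,w in pts if np.hypot(*p)<17 and w>125]); print(f,len(P), P.mean(0).round(1) if len(P) else '', np.arctan2(*P.mean(0)[::-1]).round(3) if len(P) else '')
E
```

```text
19.3 [598.75 260.04 254.27] q6 -1.844 jaw 2.1525 F [-0.64  0.28 -0.52] T [ 0.1328 -0.094   0.0139] w 0.649
s6 16 [4.3 8. ] 1.083
t6 10 [5.4 7.5] 0.942
scene0 11 [-10.4  -0.3] -3.117
top0 12 [-9.4 -1.3] -3.007
```

{"method": "jog_arm", "body": {"rows": [{"x": 0, "y": 0.2, "z": -40, "twist": 0}, {"x": 0, "y": 0, "z": -42, "twist": 0}, {"x": 0, "y": 0, "z": 0, "twist": 0}, {"x": 0, "y": 0, "z": 0, "twist": 0}, {"x": 0, "y": 0, "z": 0, "twist": 0}]}}

```text
t: 19.8
tcp_pos: [599.7, 260.5, 174.6]
tcp_rot: [0.002, -0.288, 0.957, 0.0]
ft_force: [0.5, -0.7, 0.4]
width: 0.651
```

{"method": "jog_arm", "body": {"rows": [{"x": 0, "y": 0, "z": 0, "twist": 0}, {"x": 0, "y": 0, "z": 0, "twist": 0}, {"x": 0, "y": 0, "z": 0, "twist": 0}, {"x": 0, "y": 0, "z": 0, "twist": 0}, {"x": 0, "y": 0, "z": 0, "twist": 0}], "claw": 0.2, "squeeze": 25}}

```text
t: 20.3
tcp_pos: [598.8, 260.3, 172.9]
tcp_rot: [0.0, -0.289, 0.957, 0.0]
ft_force: [-0.9, 1.0, 5.2]
width: 0.418
```

```bash
echo "print('  down',round(2.1525-float(o['qpos'][0]-o['qpos'][5]),4),'e6',o['joint_efforts'][5].round(4))" >> o.py; python3 o.py
```

```text
20.3 [598.82 260.33 172.92] q6 -1.848 jaw 2.157 F [-0.88  0.96  5.19] T [ 0.2007  0.1859 -0.0633] w 0.418
  down -0.0045 e6 -0.0227
```

{"method": "jog_arm", "body": {"rows": [{"x": 0, "y": 0, "z": 0, "twist": -0.1}, {"x": 0, "y": 0, "z": 0, "twist": -0.1}, {"x": 0, "y": 0, "z": 0, "twist": -0.1}]}}

```text
t: 20.6
tcp_pos: [598.9, 260.3, 172.9]
tcp_rot: [0.0, -0.141, 0.99, 0.0]
ft_force: [-1.0, -0.4, 5.9]
width: 0.416
```

```bash
python3 o.py
```

```text
20.6 [598.86 260.31 172.92] q6 -1.544 jaw 1.8531 F [-1.03 -0.41  5.95] T [0.1726 0.2073 0.138 ] w 0.416
  down 0.2994 e6 -1.5803
```

{"method": "jog_arm", "body": {"rows": [{"x": 0, "y": 0, "z": 0, "twist": -0.05}, {"x": 0, "y": 0, "z": 0, "twist": -0.05}, {"x": 0, "y": 0, "z": 0, "twist": -0.05}]}}

```text
t: 20.9
tcp_pos: [598.9, 260.3, 173.0]
tcp_rot: [0.0, -0.067, 0.998, 0.0]
ft_force: [-2.3, -0.3, 5.9]
width: 0.415
```

```bash
python3 o.py
```

```text
20.9 [598.88 260.3  172.96] q6 -1.396 jaw 1.7051 F [-2.28 -0.33  5.88] T [0.0578 0.1555 0.0709] w 0.415
  down 0.4474 e6 -0.7501
```

{"method": "jog_arm", "body": {"rows": [{"x": 0, "y": 0, "z": 0, "twist": -0.1}, {"x": 0, "y": 0, "z": 0, "twist": -0.1}, {"x": 0, "y": 0, "z": 0, "twist": -0.05}, {"x": 0, "y": 0, "z": 0, "twist": -0.05}]}}

```text
t: 21.3
tcp_pos: [598.9, 260.3, 173.0]
tcp_rot: [0.0, 0.083, 0.997, 0.0]
ft_force: [-1.6, 0.3, 5.8]
width: 0.418
```

```bash
python3 o.py
```

```text
21.3 [598.87 260.3  172.95] q6 -1.096 jaw 1.4051 F [-1.62  0.26  5.83] T [0.0389 0.1812 0.1019] w 0.418
  down 0.7474 e6 -0.6541
```

{"method": "jog_arm", "body": {"rows": [{"x": 0, "y": 0, "z": 0, "twist": -0.1}, {"x": 0, "y": 0, "z": 0, "twist": -0.1}, {"x": 0, "y": 0, "z": 0, "twist": -0.05}, {"x": 0, "y": 0, "z": 0, "twist": -0.05}]}}

```text
t: 21.7
tcp_pos: [598.9, 260.3, 172.9]
tcp_rot: [0.0, 0.231, 0.973, 0.0]
ft_force: [-1.8, -0.2, 5.9]
width: 0.415
```

```bash
python3 o.py
```

```text
21.7 [598.87 260.28 172.93] q6 -0.796 jaw 1.1051 F [-1.83 -0.2   5.91] T [-0.0205  0.164   0.0756] w 0.415
  down 1.0474 e6 -0.655
```

{"method": "jog_arm", "body": {"rows": [{"x": 0, "y": 0, "z": 0.4, "twist": -0.15}, {"x": 0, "y": 0, "z": 0, "twist": -0.15}, {"x": 0, "y": 0, "z": 0, "twist": -0.15}, {"x": 0, "y": 0, "z": 0, "twist": -0.15}, {"x": 0, "y": 0, "z": 0, "twist": -0.15}]}}

```text
t: 22.2
tcp_pos: [598.8, 260.2, 173.0]
tcp_rot: [0.0, 0.573, 0.82, 0.0]
ft_force: [-0.3, 0.1, 3.3]
width: 0.418
```

```bash
python3 o.py
```

```text
22.2 [598.84 260.19 172.96] q6 -0.042 jaw 0.3509 F [-0.28  0.1   3.27] T [-0.016  -0.0176  0.0757] w 0.418
  down 1.8016 e6 -2.359
```

{"method": "jog_arm", "body": {"rows": [{"x": 0, "y": 0, "z": 0, "twist": -0.1}, {"x": 0, "y": 0, "z": 0, "twist": -0.1}, {"x": 0, "y": 0, "z": 0, "twist": -0.03}, {"x": 0, "y": 0, "z": 0, "twist": -0.03}, {"x": 0, "y": 0, "z": 0, "twist": -0.03}]}}

```text
t: 22.7
tcp_pos: [598.8, 260.2, 173.0]
tcp_rot: [0.0, 0.683, 0.73, 0.0]
ft_force: [-0.5, -0.8, 3.2]
width: 0.418
```

```bash
python3 o.py
```

```text
22.7 [598.8  260.19 172.98] q6 0.243 jaw 0.0658 F [-0.52 -0.82  3.2 ] T [-0.0469  0.0396  0.1442] w 0.418
  down 2.0867 e6 -0.3838
```

{"method": "jog_arm", "body": {"rows": [{"x": 0, "y": 0, "z": 0, "twist": -0.03}, {"x": 0, "y": 0, "z": 0, "twist": -0.03}]}}

```text
t: 22.9
tcp_pos: [598.8, 260.2, 173.0]
tcp_rot: [0.0, 0.705, 0.709, 0.0]
ft_force: [0.1, 0.2, 3.1]
width: 0.417
```

```bash
python3 o.py
```

```text
22.9 [598.8  260.19 172.98] q6 0.303 jaw 0.0059 F [0.1  0.2  3.09] T [-0.0494  0.0684  0.1051] w 0.417
  down 2.1466 e6 -0.3881
```

{"method": "jog_arm", "body": {"rows": [{"x": 0, "y": 0, "z": 0, "twist": -0.03}]}}

```text
t: 23.0
tcp_pos: [598.8, 260.2, 173.0]
tcp_rot: [0.0, 0.716, 0.699, 0.0]
ft_force: [-0.2, -0.5, 3.5]
width: 0.416
```

```bash
python3 o.py
```

```text
23.0 [598.8  260.18 172.98] q6 0.333 jaw -0.0241 F [-0.23 -0.5   3.54] T [0.0229 0.0455 0.1015] w 0.416
  down 2.1766 e6 -0.3881
```

{"method": "jog_arm", "body": {"rows": [{"x": 0, "y": 0, "z": 0, "twist": -0.03}]}}

```text
t: 23.1
tcp_pos: [598.8, 260.2, 172.9]
tcp_rot: [0.0, 0.726, 0.688, 0.0]
ft_force: [-1.2, -0.2, 3.6]
width: 0.416
```

```bash
python3 o.py
```

```text
23.1 [598.78 260.18 172.93] q6 0.363 jaw -0.0541 F [-1.2  -0.24  3.57] T [-0.0415  0.0601  0.0801] w 0.416
  down 2.2066 e6 -0.3881
```

Create r.py:
```python
from rig import manip
import json,os
o=manip.observe(); L=json.load(open('log.json')) if os.path.exists('log.json') else []
d=2.1525-float(o['qpos'][0]-o['qpos'][5]); L.append((d,float(o['torque'][2]))); json.dump(L,open('log.json','w'))
print('down %.4f Tz %.4f avg3 %.4f e6 %.5f q6 %.5f Fz %.1f t %.2f'%(d,L[-1][1],sum(x[1] for x in L[-3:])/len(L[-3:]),o['joint_efforts'][5],o['qpos'][5],o['ft_force'][2],o['t']))
```

```text
(no output)
```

{"method": "jog_arm", "body": {"rows": [{"x": 0, "y": 0, "z": 0, "twist": -0.02}, {"x": 0, "y": 0, "z": 0, "twist": -0.02}]}}

```text
t: 23.3
tcp_pos: [598.8, 260.2, 173.0]
tcp_rot: [0.0, 0.74, 0.673, 0.0]
ft_force: [-1.1, -0.5, 4.2]
width: 0.42
```

```bash
python3 r.py
```

```text
down 2.2465 Tz 0.1404 avg3 0.1404 e6 -0.21099 q6 0.40279 Fz 4.2 t 23.30
```

{"method": "jog_arm", "body": {"rows": [{"x": 0, "y": 0, "z": 0, "twist": -0.02}, {"x": 0, "y": 0, "z": 0, "twist": -0.02}]}}

```text
t: 23.5
tcp_pos: [598.8, 260.2, 173.0]
tcp_rot: [0.0, 0.753, 0.658, 0.0]
ft_force: [-1.8, -1.0, 5.5]
width: 0.415
```

```bash
python3 r.py
```

```text
down 2.2869 Tz 0.0603 avg3 0.1004 e6 -0.23127 q6 0.44320 Fz 5.5 t 23.50
```

{"method": "jog_arm", "body": {"rows": [{"x": 0, "y": 0, "z": 0, "twist": -0.02}, {"x": 0, "y": 0, "z": 0, "twist": -0.02}]}}

```text
t: 23.7
tcp_pos: [598.8, 260.2, 172.9]
tcp_rot: [0.0, 0.766, 0.643, 0.0]
ft_force: [-1.4, -1.5, 5.3]
width: 0.417
```

```bash
python3 r.py
```

```text
down 2.3269 Tz 0.1073 avg3 0.1027 e6 -0.22390 q6 0.48325 Fz 5.3 t 23.70
```

{"method": "jog_arm", "body": {"rows": [{"x": 0, "y": 0, "z": 0, "twist": -0.02}]}}

```text
t: 23.8
tcp_pos: [598.8, 260.2, 172.9]
tcp_rot: [0.0, 0.772, 0.635, 0.0]
ft_force: [-0.8, 0.0, 4.5]
width: 0.417
```

```bash
python3 r.py
```

```text
down 2.3469 Tz 0.0954 avg3 0.0877 e6 -0.22380 q6 0.50324 Fz 4.5 t 23.80
```

{"method": "jog_arm", "body": {"rows": [{"x": 0, "y": 0, "z": 0, "twist": -0.02}]}}

```text
t: 23.9
tcp_pos: [598.8, 260.2, 173.0]
tcp_rot: [0.0, 0.779, 0.627, 0.0]
ft_force: [-2.3, 0.0, 5.4]
width: 0.415
```

```bash
python3 r.py
```

```text
down 2.3669 Tz 0.1297 avg3 0.1108 e6 -0.22382 q6 0.52321 Fz 5.4 t 23.90
```

{"method": "jog_arm", "body": {"rows": [{"x": 0, "y": 0, "z": 0, "twist": -0.02}, {"x": 0, "y": 0, "z": 0, "twist": -0.02}]}}

```text
t: 24.1
tcp_pos: [598.8, 260.2, 173.0]
tcp_rot: [0.0, 0.791, 0.612, 0.0]
ft_force: [-1.5, -0.5, 5.1]
width: 0.416
```

```bash
python3 r.py
```

```text
down 2.4069 Tz 0.1349 avg3 0.1200 e6 -0.22383 q6 0.56324 Fz 5.1 t 24.10
```

{"method": "jog_arm", "body": {"rows": [{"x": 0, "y": 0, "z": 0, "twist": -0.02}, {"x": 0, "y": 0, "z": 0, "twist": -0.02}]}}

```text
t: 24.3
tcp_pos: [598.8, 260.2, 172.9]
tcp_rot: [0.0, 0.803, 0.596, 0.0]
ft_force: [-1.5, -0.4, 5.5]
width: 0.419
```

```bash
python3 r.py
```

```text
down 2.4469 Tz 0.1084 avg3 0.1243 e6 -0.22390 q6 0.60323 Fz 5.5 t 24.30
```

{"method": "jog_arm", "body": {"rows": [{"x": 0, "y": 0, "z": 0, "twist": -0.02}, {"x": 0, "y": 0, "z": 0, "twist": -0.02}]}}

```text
t: 24.5
tcp_pos: [598.8, 260.2, 172.9]
tcp_rot: [0.0, 0.815, 0.58, 0.0]
ft_force: [-1.5, 0.6, 5.0]
width: 0.418
```

```bash
python3 r.py
```

```text
down 2.4869 Tz 0.1043 avg3 0.1159 e6 -0.22395 q6 0.64323 Fz 5.0 t 24.50
```

{"method": "jog_arm", "body": {"rows": [{"x": 0, "y": 0, "z": 0, "twist": -0.02}, {"x": 0, "y": 0, "z": 0, "twist": -0.02}]}}

```text
t: 24.7
tcp_pos: [598.8, 260.2, 172.9]
tcp_rot: [0.0, 0.826, 0.563, 0.0]
ft_force: [-0.9, -0.6, 3.8]
width: 0.418
```

```bash
python3 r.py
```

```text
down 2.5269 Tz 0.0811 avg3 0.0979 e6 -0.22403 q6 0.68325 Fz 3.8 t 24.70
```

{"method": "jog_arm", "body": {"rows": [{"x": 0, "y": 0, "z": 0, "twist": -0.02}, {"x": 0, "y": 0, "z": 0, "twist": -0.02}]}}

```text
t: 24.9
tcp_pos: [598.8, 260.2, 172.9]
tcp_rot: [0.0, 0.837, 0.547, 0.0]
ft_force: [-1.4, -0.7, 5.2]
width: 0.419
```

```bash
python3 r.py
```

```text
down 2.5668 Tz 0.1080 avg3 0.0978 e6 -0.22386 q6 0.72321 Fz 5.2 t 24.90
```

{"method": "jog_arm", "body": {"rows": [{"x": 0, "y": 0, "z": 0, "twist": -0.02}, {"x": 0, "y": 0, "z": 0, "twist": -0.02}]}}

```text
t: 25.1
tcp_pos: [598.8, 260.2, 172.9]
tcp_rot: [0.0, 0.848, 0.53, 0.0]
ft_force: [-2.4, -0.6, 4.8]
width: 0.414
```

```bash
python3 r.py
```

```text
down 2.6069 Tz 0.0794 avg3 0.0895 e6 -0.22377 q6 0.76324 Fz 4.8 t 25.10
```

{"method": "jog_arm", "body": {"rows": [{"x": 0, "y": 0, "z": 0, "twist": -0.02}, {"x": 0, "y": 0, "z": 0, "twist": -0.02}]}}

```text
t: 25.3
tcp_pos: [598.8, 260.2, 173.0]
tcp_rot: [0.0, 0.859, 0.513, 0.0]
ft_force: [-1.5, -0.8, 5.2]
width: 0.414
```

```bash
python3 r.py
```

```text
down 2.6469 Tz 0.1449 avg3 0.1108 e6 -0.22386 q6 0.80325 Fz 5.2 t 25.30
```

{"method": "jog_arm", "body": {"rows": [{"x": 0, "y": 0, "z": 0, "twist": -0.02}, {"x": 0, "y": 0, "z": 0, "twist": -0.02}]}}

```text
t: 25.5
tcp_pos: [598.8, 260.2, 173.0]
tcp_rot: [0.0, 0.869, 0.495, 0.0]
ft_force: [-0.8, -0.9, 5.5]
width: 0.415
```

```bash
python3 r.py
```

```text
down 2.6869 Tz 0.1067 avg3 0.1103 e6 -0.22385 q6 0.84328 Fz 5.5 t 25.50
```

{"method": "jog_arm", "body": {"rows": [{"x": 0, "y": 0, "z": 0, "twist": -0.02}, {"x": 0, "y": 0, "z": 0, "twist": -0.02}]}}

```text
t: 25.7
tcp_pos: [598.8, 260.2, 172.9]
tcp_rot: [0.0, 0.878, 0.478, 0.0]
ft_force: [-1.8, -0.1, 6.0]
width: 0.417
```

```bash
python3 r.py
```

```text
down 2.7269 Tz 0.1008 avg3 0.1175 e6 -0.22383 q6 0.88324 Fz 6.0 t 25.70
```

{"method": "jog_arm", "body": {"rows": [{"x": 0, "y": 0, "z": 0, "twist": -0.02}, {"x": 0, "y": 0, "z": 0, "twist": -0.02}]}}

```text
t: 25.9
tcp_pos: [598.8, 260.2, 173.0]
tcp_rot: [0.0, 0.888, 0.46, 0.0]
ft_force: [-2.5, -0.2, 5.9]
width: 0.414
```

```bash
python3 r.py
```

```text
down 2.7668 Tz 0.0979 avg3 0.1018 e6 -0.22388 q6 0.92321 Fz 5.9 t 25.90
```

{"method": "jog_arm", "body": {"rows": [{"x": 0, "y": 0, "z": 0, "twist": -0.02}, {"x": 0, "y": 0, "z": 0, "twist": -0.02}]}}

```text
t: 26.1
tcp_pos: [598.7, 260.2, 172.9]
tcp_rot: [0.0, 0.897, 0.442, 0.0]
ft_force: [-1.1, 0.4, 5.0]
width: 0.411
```

```bash
python3 r.py
```

```text
down 2.8068 Tz 0.1029 avg3 0.1005 e6 -0.22384 q6 0.96324 Fz 5.0 t 26.10
```

{"method": "jog_arm", "body": {"rows": [{"x": 0, "y": 0, "z": 0, "twist": -0.02}, {"x": 0, "y": 0, "z": 0, "twist": -0.02}]}}

```text
t: 26.3
tcp_pos: [598.8, 260.2, 172.9]
tcp_rot: [0.0, 0.906, 0.424, 0.0]
ft_force: [-1.3, -0.3, 5.5]
width: 0.418
```

```bash
python3 r.py
```

```text
down 2.8469 Tz 0.0757 avg3 0.0922 e6 -0.22382 q6 1.00328 Fz 5.5 t 26.30
```

{"method": "jog_arm", "body": {"rows": [{"x": 0, "y": 0, "z": 0, "twist": -0.02}, {"x": 0, "y": 0, "z": 0, "twist": -0.02}]}}

```text
t: 26.5
tcp_pos: [598.8, 260.2, 172.9]
tcp_rot: [0.0, 0.914, 0.406, 0.0]
ft_force: [-1.8, 0.1, 4.9]
width: 0.413
```

```bash
python3 r.py
```

```text
down 2.8868 Tz 0.1360 avg3 0.1049 e6 -0.22381 q6 1.04324 Fz 4.9 t 26.50
```

{"method": "jog_arm", "body": {"rows": [{"x": 0, "y": 0, "z": 0, "twist": -0.02}, {"x": 0, "y": 0, "z": 0, "twist": -0.02}]}}

```text
t: 26.7
tcp_pos: [598.8, 260.2, 173.0]
tcp_rot: [0.0, 0.922, 0.388, 0.0]
ft_force: [-1.5, -0.3, 4.6]
width: 0.417
```

```bash
python3 r.py
```

```text
down 2.9269 Tz 0.1315 avg3 0.1144 e6 -0.22385 q6 1.08328 Fz 4.6 t 26.70
```

{"method": "jog_arm", "body": {"rows": [{"x": 0, "y": 0, "z": 0, "twist": -0.02}]}}

```text
t: 26.8
tcp_pos: [598.8, 260.2, 172.9]
tcp_rot: [0.0, 0.926, 0.379, 0.0]
ft_force: [-1.6, 0.1, 4.7]
width: 0.416
```

```bash
python3 r.py
```

```text
down 2.9468 Tz 0.1066 avg3 0.1247 e6 -0.22388 q6 1.10326 Fz 4.7 t 26.80
```

{"method": "jog_arm", "body": {"rows": [{"x": 0, "y": 0, "z": 0, "twist": -0.02}]}}

```text
t: 26.9
tcp_pos: [598.8, 260.2, 173.0]
tcp_rot: [0.0, 0.929, 0.369, 0.0]
ft_force: [-1.5, 0.4, 5.7]
width: 0.413
```

```bash
python3 r.py
```

```text
down 2.9668 Tz 0.1063 avg3 0.1148 e6 -0.22383 q6 1.12325 Fz 5.7 t 26.90
```

{"method": "jog_arm", "body": {"rows": [{"x": 0, "y": 0, "z": 0, "twist": -0.02}]}}

```text
t: 27.0
tcp_pos: [598.7, 260.2, 172.9]
tcp_rot: [0.0, 0.933, 0.36, 0.0]
ft_force: [-1.8, -0.8, 5.0]
width: 0.415
```

```bash
python3 r.py
```

```text
down 2.9868 Tz 0.1409 avg3 0.1180 e6 -0.22382 q6 1.14324 Fz 5.0 t 27.00
```

{"method": "jog_arm", "body": {"rows": [{"x": 0, "y": 0, "z": 0, "twist": -0.02}]}}

```text
t: 27.1
tcp_pos: [598.8, 260.2, 173.0]
tcp_rot: [0.0, 0.937, 0.351, 0.0]
ft_force: [-1.8, -0.5, 4.6]
width: 0.416
```

```bash
python3 r.py
```

```text
down 3.0069 Tz 0.0533 avg3 0.1002 e6 -0.22386 q6 1.16324 Fz 4.6 t 27.10
```

{"method": "jog_arm", "body": {"rows": [{"x": 0, "y": 0, "z": 0, "twist": -0.02}]}}

```text
t: 27.2
tcp_pos: [598.7, 260.2, 173.0]
tcp_rot: [0.0, 0.94, 0.341, 0.0]
ft_force: [-1.7, -0.5, 6.0]
width: 0.418
```

```bash
python3 r.py
```

```text
down 3.0269 Tz 0.0909 avg3 0.0950 e6 -0.22383 q6 1.18329 Fz 6.0 t 27.20
```

{"method": "jog_arm", "body": {"rows": [{"x": 0, "y": 0, "z": 0, "twist": -0.02}]}}

```text
t: 27.3
tcp_pos: [598.7, 260.2, 172.9]
tcp_rot: [0.0, 0.943, 0.332, 0.0]
ft_force: [-1.7, -1.3, 4.8]
width: 0.418
```

```bash
python3 r.py
```

```text
down 3.0468 Tz 0.1161 avg3 0.0868 e6 -0.22382 q6 1.20327 Fz 4.8 t 27.30
```

{"method": "jog_arm", "body": {"rows": [{"x": 0, "y": 0, "z": 0, "twist": -0.02}]}}

```text
t: 27.4
tcp_pos: [598.7, 260.2, 172.9]
tcp_rot: [0.0, 0.947, 0.322, 0.0]
ft_force: [-2.2, -0.9, 5.9]
width: 0.417
```

```bash
python3 r.py
```

```text
down 3.0669 Tz 0.1059 avg3 0.1043 e6 -0.22384 q6 1.22328 Fz 5.9 t 27.40
```

{"method": "jog_arm", "body": {"rows": [{"x": 0, "y": 0, "z": 0, "twist": -0.02}, {"x": 0, "y": 0, "z": 0, "twist": -0.02}]}}

```text
t: 27.6
tcp_pos: [598.7, 260.2, 173.0]
tcp_rot: [0.0, 0.953, 0.303, 0.0]
ft_force: [-1.3, 0.6, 5.8]
width: 0.416
```

```bash
python3 r.py
```

```text
down 3.1069 Tz 0.1051 avg3 0.1090 e6 -0.22380 q6 1.26326 Fz 5.8 t 27.60
```

{"method": "jog_arm", "body": {"rows": [{"x": 0, "y": 0, "z": 0, "twist": -0.02}, {"x": 0, "y": 0, "z": 0, "twist": -0.02}]}}

```text
t: 27.8
tcp_pos: [598.7, 260.2, 172.9]
tcp_rot: [0.0, 0.959, 0.284, 0.0]
ft_force: [-2.1, -0.8, 6.1]
width: 0.417
```

```bash
python3 r.py
```

```text
down 3.1469 Tz 0.1504 avg3 0.1205 e6 -0.22378 q6 1.30327 Fz 6.1 t 27.80
```

{"method": "jog_arm", "body": {"rows": [{"x": 0, "y": 0, "z": 0, "twist": -0.02}]}}

```text
t: 27.9
tcp_pos: [598.7, 260.2, 172.9]
tcp_rot: [0.0, 0.962, 0.275, 0.0]
ft_force: [-1.2, -0.9, 6.3]
width: 0.414
```

```bash
python3 r.py
```

```text
down 3.1669 Tz 0.0619 avg3 0.1058 e6 -0.22387 q6 1.32325 Fz 6.3 t 27.90
```

{"method": "jog_arm", "body": {"rows": [{"x": 0, "y": 0, "z": 0, "twist": -0.02}]}}

```text
t: 28.0
tcp_pos: [598.7, 260.2, 172.9]
tcp_rot: [0.0, 0.964, 0.265, 0.0]
ft_force: [-2.7, -1.1, 6.1]
width: 0.418
```

```bash
python3 r.py
```

```text
down 3.1868 Tz 0.1049 avg3 0.1058 e6 -0.22383 q6 1.34326 Fz 6.1 t 28.00
```

{"method": "jog_arm", "body": {"rows": [{"x": 0, "y": 0, "z": 0, "twist": -0.02}]}}

```text
t: 28.1
tcp_pos: [598.7, 260.2, 172.9]
tcp_rot: [0.0, 0.967, 0.255, 0.0]
ft_force: [-1.6, -0.4, 5.5]
width: 0.42
```

```bash
python3 r.py
```

```text
down 3.2069 Tz 0.1255 avg3 0.0974 e6 -0.22385 q6 1.36328 Fz 5.5 t 28.10
```

{"method": "jog_arm", "body": {"rows": [{"x": 0, "y": 0, "z": 0, "twist": -0.02}]}}

```text
t: 28.2
tcp_pos: [598.8, 260.2, 172.9]
tcp_rot: [0.0, 0.969, 0.246, 0.0]
ft_force: [-2.2, -0.4, 5.9]
width: 0.416
```

```bash
python3 r.py
```

```text
down 3.2269 Tz 0.0671 avg3 0.0992 e6 -0.22384 q6 1.38330 Fz 5.9 t 28.20
```

{"method": "jog_arm", "body": {"rows": [{"x": 0, "y": 0, "z": 0, "twist": -0.02}]}}

```text
t: 28.3
tcp_pos: [598.7, 260.2, 172.9]
tcp_rot: [0.0, 0.972, 0.236, 0.0]
ft_force: [-1.8, 0.0, 5.7]
width: 0.419
```

```bash
python3 r.py
```

```text
down 3.2468 Tz 0.0946 avg3 0.0957 e6 -0.22383 q6 1.40326 Fz 5.7 t 28.30
```

{"method": "jog_arm", "body": {"rows": [{"x": 0, "y": 0, "z": 0, "twist": -0.02}]}}

```text
t: 28.4
tcp_pos: [598.7, 260.2, 173.0]
tcp_rot: [0.0, 0.974, 0.226, 0.0]
ft_force: [-2.4, -0.8, 5.9]
width: 0.418
```

```bash
python3 r.py
```

```text
down 3.2669 Tz 0.0773 avg3 0.0797 e6 -0.22385 q6 1.42327 Fz 5.9 t 28.40
```

{"method": "jog_arm", "body": {"rows": [{"x": 0, "y": 0, "z": 0, "twist": -0.02}]}}

```text
t: 28.5
tcp_pos: [598.8, 260.2, 172.9]
tcp_rot: [0.0, 0.976, 0.217, 0.0]
ft_force: [-1.8, -0.2, 5.4]
width: 0.419
```

```bash
python3 r.py
```

```text
down 3.2869 Tz 0.0915 avg3 0.0878 e6 -0.22385 q6 1.44327 Fz 5.4 t 28.50
```

{"method": "jog_arm", "body": {"rows": [{"x": 0, "y": 0, "z": 0, "twist": -0.02}]}}

```text
t: 28.6
tcp_pos: [598.7, 260.2, 172.9]
tcp_rot: [0.0, 0.978, 0.207, 0.0]
ft_force: [-1.7, 0.2, 5.7]
width: 0.419
```

```bash
python3 r.py
```

```text
down 3.3069 Tz 0.0971 avg3 0.0887 e6 -0.22385 q6 1.46329 Fz 5.7 t 28.60
```

{"method": "jog_arm", "body": {"rows": [{"x": 0, "y": 0, "z": 0, "twist": -0.02}]}}

```text
t: 28.7
tcp_pos: [598.7, 260.2, 172.9]
tcp_rot: [0.0, 0.98, 0.197, 0.0]
ft_force: [-0.9, -1.1, 4.8]
width: 0.416
```

```bash
python3 r.py
```

```text
down 3.3268 Tz 0.0731 avg3 0.0872 e6 -0.22382 q6 1.48327 Fz 4.8 t 28.70
```

{"method": "jog_arm", "body": {"rows": [{"x": 0, "y": 0, "z": 0, "twist": -0.02}]}}

```text
t: 28.8
tcp_pos: [598.7, 260.2, 173.0]
tcp_rot: [0.0, 0.982, 0.187, 0.0]
ft_force: [-1.9, -0.6, 5.2]
width: 0.414
```

```bash
python3 r.py
```

```text
down 3.3469 Tz 0.0680 avg3 0.0794 e6 -0.22383 q6 1.50327 Fz 5.2 t 28.80
```

{"method": "jog_arm", "body": {"rows": [{"x": 0, "y": 0, "z": 0, "twist": -0.02}]}}

```text
t: 28.9
tcp_pos: [598.7, 260.2, 172.9]
tcp_rot: [0.0, 0.984, 0.177, 0.0]
ft_force: [-1.6, 0.3, 5.9]
width: 0.417
```

```bash
python3 r.py
```

```text
down 3.3668 Tz 0.1177 avg3 0.0863 e6 -0.22379 q6 1.52327 Fz 5.9 t 28.90
```

{"method": "jog_arm", "body": {"rows": [{"x": 0, "y": 0, "z": 0, "twist": -0.02}]}}

```text
t: 29.0
tcp_pos: [598.7, 260.2, 172.9]
tcp_rot: [0.0, 0.986, 0.167, 0.0]
ft_force: [-1.0, 1.5, 5.0]
width: 0.416
```

```bash
python3 r.py
```

```text
down 3.3868 Tz 0.1179 avg3 0.1012 e6 -0.22385 q6 1.54326 Fz 5.0 t 29.00
```

{"method": "jog_arm", "body": {"rows": [{"x": 0, "y": 0, "z": 0, "twist": -0.02}]}}

```text
t: 29.1
tcp_pos: [598.7, 260.2, 172.9]
tcp_rot: [0.0, 0.988, 0.158, 0.0]
ft_force: [-1.5, -0.1, 5.5]
width: 0.418
```

```bash
python3 r.py
```

```text
down 3.4069 Tz 0.1502 avg3 0.1286 e6 -0.22391 q6 1.56328 Fz 5.5 t 29.10
```

{"method": "jog_arm", "body": {"rows": [{"x": 0, "y": 0, "z": 0, "twist": -0.02}]}}

```text
t: 29.2
tcp_pos: [598.7, 260.2, 173.0]
tcp_rot: [0.0, 0.989, 0.148, 0.0]
ft_force: [-1.4, 0.7, 6.1]
width: 0.42
```

```bash
python3 r.py
```

```text
down 3.4269 Tz 0.0527 avg3 0.1069 e6 -0.22386 q6 1.58330 Fz 6.1 t 29.20
```

{"method": "jog_arm", "body": {"rows": [{"x": 0, "y": 0, "z": 0, "twist": -0.02}]}}

```text
t: 29.3
tcp_pos: [598.7, 260.2, 173.0]
tcp_rot: [0.0, 0.99, 0.138, 0.0]
ft_force: [-1.1, -0.4, 4.7]
width: 0.414
```

```bash
python3 r.py
```

```text
down 3.4468 Tz 0.0972 avg3 0.1000 e6 -0.22385 q6 1.60327 Fz 4.7 t 29.30
```

{"method": "jog_arm", "body": {"rows": [{"x": 0, "y": 0, "z": 0, "twist": -0.02}]}}

```text
t: 29.4
tcp_pos: [598.7, 260.2, 172.9]
tcp_rot: [0.0, 0.992, 0.128, 0.0]
ft_force: [-0.9, -0.7, 5.9]
width: 0.418
```

```bash
python3 r.py
```

```text
down 3.4668 Tz 0.1008 avg3 0.0836 e6 -0.22390 q6 1.62326 Fz 5.9 t 29.40
```

{"method": "jog_arm", "body": {"rows": [{"x": 0, "y": 0, "z": 0, "twist": -0.02}]}}

```text
t: 29.5
tcp_pos: [598.7, 260.2, 172.9]
tcp_rot: [0.0, 0.993, 0.118, 0.0]
ft_force: [-1.8, -0.0, 6.5]
width: 0.416
```

```bash
python3 r.py
```

```text
down 3.4869 Tz 0.1393 avg3 0.1124 e6 -0.22380 q6 1.64330 Fz 6.5 t 29.50
```

{"method": "jog_arm", "body": {"rows": [{"x": 0, "y": 0, "z": 0, "twist": -0.02}]}}

```text
t: 29.6
tcp_pos: [598.7, 260.2, 172.9]
tcp_rot: [0.0, 0.994, 0.108, 0.0]
ft_force: [-1.3, -0.3, 4.3]
width: 0.415
```

```bash
python3 r.py
```

```text
down 3.5068 Tz 0.1277 avg3 0.1226 e6 -0.22381 q6 1.66325 Fz 4.3 t 29.60
```

{"method": "jog_arm", "body": {"rows": [{"x": 0, "y": 0, "z": 0, "twist": -0.02}]}}

```text
t: 29.7
tcp_pos: [598.7, 260.2, 172.9]
tcp_rot: [0.0, 0.995, 0.098, 0.0]
ft_force: [-2.4, -0.1, 5.5]
width: 0.416
```

```bash
python3 r.py
```

```text
down 3.5269 Tz 0.1477 avg3 0.1382 e6 -0.22385 q6 1.68329 Fz 5.5 t 29.70
```

{"method": "jog_arm", "body": {"rows": [{"x": 0, "y": 0, "z": 0, "twist": -0.01}]}}

```text
t: 29.8
tcp_pos: [598.7, 260.3, 172.9]
tcp_rot: [-0.0, 0.996, 0.093, 0.0]
ft_force: [-1.3, -0.7, 5.7]
width: 0.417
```

```bash
python3 r.py
```

```text
down 3.5368 Tz 0.1182 avg3 0.1312 e6 0.06931 q6 1.69320 Fz 5.7 t 29.80
```

{"method": "jog_arm", "body": {"rows": [{"x": 0, "y": 0, "z": 0, "twist": -0.01}]}}

```text
t: 29.9
tcp_pos: [598.7, 260.2, 172.9]
tcp_rot: [-0.0, 0.996, 0.088, 0.0]
ft_force: [-2.5, 0.2, 4.9]
width: 0.42
```

```bash
python3 r.py
```

```text
down 3.5465 Tz 0.1247 avg3 0.1302 e6 -0.04738 q6 1.70290 Fz 4.9 t 29.90
```

{"method": "jog_arm", "body": {"rows": [{"x": 0, "y": 0, "z": 0, "twist": -0.01}]}}

```text
t: 30.0
tcp_pos: [598.7, 260.2, 172.9]
tcp_rot: [0.0, 0.997, 0.083, 0.0]
ft_force: [-1.1, 0.5, 5.6]
width: 0.417
```

```bash
python3 r.py
```

```text
down 3.5565 Tz 0.1193 avg3 0.1207 e6 -0.05906 q6 1.71288 Fz 5.6 t 30.00
```

{"method": "jog_arm", "body": {"rows": [{"x": 0, "y": 0, "z": 0, "twist": -0.01}]}}

```text
t: 30.1
tcp_pos: [598.7, 260.3, 173.0]
tcp_rot: [-0.0, 0.997, 0.078, 0.0]
ft_force: [-2.7, -0.3, 5.3]
width: 0.416
```

```bash
python3 r.py
```

```text
down 3.5664 Tz 0.1133 avg3 0.1191 e6 -0.05958 q6 1.72284 Fz 5.3 t 30.10
```

{"method": "jog_arm", "body": {"rows": [{"x": 0, "y": 0, "z": 0, "twist": -0.01}]}}

```text
t: 30.2
tcp_pos: [598.7, 260.2, 172.9]
tcp_rot: [0.0, 0.997, 0.073, 0.0]
ft_force: [-1.6, -0.4, 5.5]
width: 0.421
```

```bash
python3 r.py
```

```text
down 3.5764 Tz 0.1008 avg3 0.1111 e6 -0.05959 q6 1.73286 Fz 5.5 t 30.20
```

{"method": "jog_arm", "body": {"rows": [{"x": 0, "y": 0, "z": 0, "twist": -0.01}]}}

```text
t: 30.3
tcp_pos: [598.7, 260.2, 172.9]
tcp_rot: [0.0, 0.998, 0.068, 0.0]
ft_force: [-1.9, 0.0, 5.7]
width: 0.419
```

```bash
python3 r.py
```

```text
down 3.5864 Tz 0.0710 avg3 0.0950 e6 -0.05961 q6 1.74284 Fz 5.7 t 30.30
```

{"method": "jog_arm", "body": {"rows": [{"x": 0, "y": 0, "z": 0, "twist": -0.01}]}}

```text
t: 30.4
tcp_pos: [598.7, 260.3, 173.0]
tcp_rot: [0.0, 0.998, 0.063, 0.0]
ft_force: [-2.0, 0.9, 4.1]
width: 0.416
```

```bash
python3 r.py
```

```text
down 3.5964 Tz 0.1008 avg3 0.0909 e6 -0.05964 q6 1.75286 Fz 4.1 t 30.40
```

{"method": "jog_arm", "body": {"rows": [{"x": 0, "y": 0, "z": 0, "twist": -0.015}]}}

```text
t: 30.5
tcp_pos: [598.7, 260.3, 172.9]
tcp_rot: [0.0, 0.998, 0.056, 0.0]
ft_force: [-1.1, -1.1, 6.1]
width: 0.419
```

```bash
python3 r.py
```

```text
down 3.6114 Tz 0.1312 avg3 0.1010 e6 -0.20627 q6 1.76788 Fz 6.1 t 30.50
```

{"method": "jog_arm", "body": {"rows": [{"x": 0, "y": 0, "z": 0, "twist": -0.015}]}}

```text
t: 30.6
tcp_pos: [598.7, 260.3, 172.9]
tcp_rot: [0.0, 0.999, 0.048, 0.0]
ft_force: [-2.0, -0.9, 4.8]
width: 0.417
```

```bash
python3 r.py
```

```text
down 3.6266 Tz 0.1457 avg3 0.1259 e6 -0.14737 q6 1.78303 Fz 4.8 t 30.60
```

{"method": "jog_arm", "body": {"rows": [{"x": 0, "y": 0, "z": 0, "twist": -0.015}]}}

```text
t: 30.7
tcp_pos: [598.7, 260.3, 173.0]
tcp_rot: [-0.0, 0.999, 0.041, 0.0]
ft_force: [-2.2, 0.4, 5.1]
width: 0.413
```

```bash
python3 r.py
```

```text
down 3.6417 Tz 0.0898 avg3 0.1222 e6 -0.13594 q6 1.79809 Fz 5.1 t 30.70
```

{"method": "jog_arm", "body": {"rows": [{"x": 0, "y": 0, "z": 0, "twist": -0.015}]}}

```text
t: 30.8
tcp_pos: [598.7, 260.2, 172.9]
tcp_rot: [0.0, 0.999, 0.033, 0.0]
ft_force: [-1.2, -0.1, 5.6]
width: 0.416
```

```bash
python3 r.py
```

```text
down 3.6566 Tz 0.1252 avg3 0.1203 e6 -0.13021 q6 1.81305 Fz 5.6 t 30.80
```

{"method": "jog_arm", "body": {"rows": [{"x": 0, "y": 0, "z": 0, "twist": -0.015}]}}

```text
t: 30.9
tcp_pos: [598.7, 260.2, 172.9]
tcp_rot: [0.0, 1.0, 0.026, 0.0]
ft_force: [-1.4, -0.9, 6.4]
width: 0.419
```

```bash
python3 r.py
```

```text
down 3.6716 Tz 0.1393 avg3 0.1181 e6 -0.12498 q6 1.82804 Fz 6.4 t 30.90
```

{"method": "jog_arm", "body": {"rows": [{"x": 0, "y": 0, "z": 0, "twist": -0.015}]}}

```text
t: 31.0
tcp_pos: [598.7, 260.3, 172.9]
tcp_rot: [0.0, 1.0, 0.018, 0.0]
ft_force: [-1.8, -0.6, 4.8]
width: 0.418
```

```bash
python3 r.py
```

```text
down 3.6866 Tz 0.1640 avg3 0.1428 e6 -0.11965 q6 1.84307 Fz 4.8 t 31.00
```

e6 shows the touch at about 3.63 rad and roughly 8 N of press now, so I'll take one more small step and then release.

{"method": "jog_arm", "body": {"rows": [{"x": 0, "y": 0, "z": 0, "twist": -0.015}]}}

```text
t: 31.1
tcp_pos: [598.7, 260.3, 172.9]
tcp_rot: [0.0, 1.0, 0.011, 0.0]
ft_force: [-1.8, 0.4, 6.3]
width: 0.414
```

```bash
python3 r.py
```

```text
down 3.7016 Tz 0.0942 avg3 0.1325 e6 -0.11440 q6 1.85803 Fz 6.3 t 31.10
```

{"method": "jog_arm", "body": {"rows": [{"x": 0, "y": 0, "z": 0, "twist": 0}, {"x": 0, "y": 0, "z": 0, "twist": 0}]}}

```text
t: 31.3
tcp_pos: [598.7, 260.3, 173.0]
tcp_rot: [-0.0, 1.0, 0.011, 0.0]
ft_force: [-1.4, -0.1, 5.5]
width: 0.416
```

```bash
python3 r.py
```

```text
down 3.7011 Tz 0.0120 avg3 0.0901 e6 0.00623 q6 1.85761 Fz 5.5 t 31.30
```

{"method": "jog_arm", "body": {"rows": [{"x": 0, "y": 0, "z": 0, "twist": 0}, {"x": 0, "y": 0, "z": 0, "twist": 0}, {"x": 0, "y": 0, "z": 0, "twist": 0}, {"x": 0, "y": 0, "z": 0, "twist": 0}, {"x": 0, "y": 0, "z": 10, "twist": 0}], "claw": 0.75}}

```text
t: 31.8
tcp_pos: [598.2, 260.0, 181.7]
tcp_rot: [0.0, 1.0, 0.011, -0.001]
ft_force: [0.7, -0.5, -0.8]
width: 0.733
```

{"method": "jog_arm", "body": {"rows": [{"x": 0, "y": 0, "z": 30, "twist": 0}, {"x": 0, "y": 0, "z": 40, "twist": 0}, {"x": -10, "y": -40, "z": 20, "twist": 0}, {"x": -10, "y": -40, "z": 20, "twist": 0}, {"x": -10, "y": -40, "z": 10, "twist": 0}]}}

```text
t: 32.3
tcp_pos: [568.5, 139.2, 305.2]
tcp_rot: [-0.0, 1.0, 0.012, 0.001]
ft_force: [0.1, -0.2, 0.4]
width: 0.749
```

{"method": "jog_arm", "body": {"rows": [{"x": -10, "y": -40, "z": 0, "twist": 0}, {"x": 0, "y": 0, "z": 0, "twist": 0}, {"x": 0, "y": 0, "z": 0, "twist": 0}, {"x": 0, "y": 0, "z": 0, "twist": 0}]}}

```text
t: 32.7
tcp_pos: [559.0, 100.9, 303.0]
tcp_rot: [-0.0, 1.0, 0.012, 0.0]
ft_force: [-0.6, 0.2, 0.0]
width: 0.749
```

```bash
python3 o.py
python3 - <<'E'
from h import *
K=np.array([598.75,260.25,204]); D,_=snap('scene','s7'); E,_=snap('top','t7'); C,_=snap('wrist','w7')
th=1.1857;x=np.array([np.cos(th),np.sin(th)]);y=np.array([-x[1],x[0]]);O=np.array([567.58,183.33])
for c,f in((D,'s7'),(E,'t7'),(C,'w7')):
    im=cv2.imread(f'pics/{f}.png'); g=im.min(2).astype(int); u,v=proj(c,K); r=14 if f!='w7' else 40
    pts=[(onz(c,i,j,204)[:2]-K[:2],g[j,i]) for i in range(max(0,int(u)-r),min(640,int(u)+r+1)) for j in range(max(0,int(v)-r),min(480,int(v)+r+1))]
    P=np.array([p for p,w in pts if np.hypot(*p)<16 and w>125]); print(f,len(P),P.mean(0) if len(P) else '',np.arctan2(*P.mean(0)[::-1]) if len(P) else '')
print([proj(C,[*(O+x*(-10+a)+y*b),49]).round(1).tolist() for a,b in((45,20),(45,-20),(-45,-20),(-45,20))])
s=cv2.imread('pics/s7.png'); out=np.zeros((480,800,3),np.uint8); out[:,:400]=cv2.resize(s[230:350,370:470],(400,480),interpolation=2)
u,v=map(int,proj(C,[*O,40])); a=max(0,min(440,u-100)); b=max(0,min(240,v-120)); w=cv2.imread('pics/w7.png'); out[:,400:]=cv2.resize(w[b:b+240,a:a+200],(400,480),interpolation=2); print('crop',a,b)
cv2.imwrite('pics/c7.png',out)
E
```

```text
32.7 [558.96 100.88 302.97] q6 1.61 jaw -1.5476 F [-0.56  0.19  0.04] T [ 0.0666 -0.0023  0.0294] w 0.749
  down 3.7001 e6 -0.0036
s7 10 [-9.62420469 -2.65483328] -2.8724367218097937
t7 10 [-8.19196686 -2.72865183] -2.8200622594957148
w7 92 [-8.48109874 -2.44567899] -2.860841119832947
[[212.0, 196.2], [223.5, 164.3], [296.1, 195.4], [283.2, 225.9]]
crop 147 71
```

View pics/c7.png

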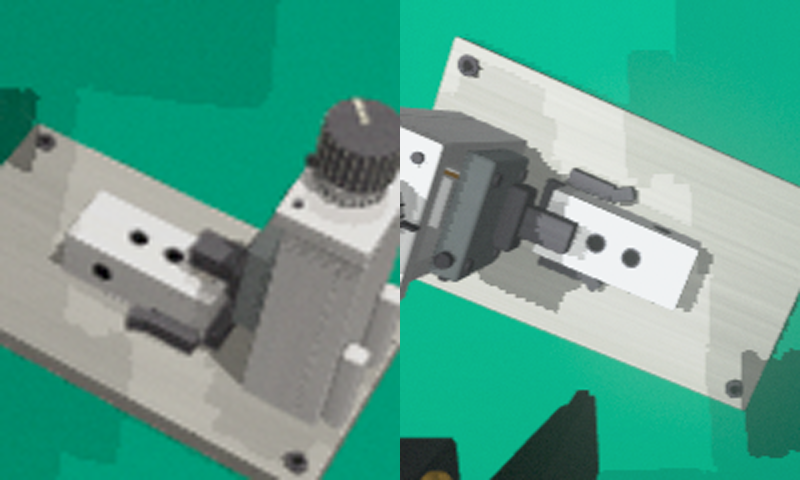

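Run:
```python
from h import *
C=cal('wrist'); im=cv2.imread('pics/w7.png'); g=cv2.cvtColor(im,cv2.COLOR_BGR2GRAY)
th=1.1857;x=np.array([np.cos(th),np.sin(th)]);y=np.array([-x[1],x[0]]);O=np.array([567.58,183.33])
f=lambda u,v,z:((onz(C,u,v,z)[:2]-O)@np.c_[x,y]).round(1)
m=(g>225).astype(np.uint8); m[:, :225]=0; m[:150]=0; m[240:]=0
c=max(cv2.findContours(m,cv2.RETR_EXTERNAL,cv2.CHAIN_APPROX_NONE)[0],key=cv2.contourArea); r=cv2.minAreaRect(c)
print(r,[f(u,v,49).tolist() for u,v in cv2.boxPoints(r)])
print('plate corner',f((744-400)/2+147,409/2+71,15),f((456-400)/2+147,38/2+71,15),'holes',[f((u-400)/2+147,v/2+71,49).tolist() for u,v in((596,243),(631,258))])
```

```text
((257.25, 197.25), (69.72372436523438, 32.563995361328125), 23.198589324951172) [[26.7, 19.4], [24.8, -19.2], [-54.9, -19.1], [-54.7, 20.2]]
plate corner [-125.1   73.1] [123.  -72.9] holes [[1.0, 0.6], [-21.0, 0.7]]
```

```bash
python3 -c "
from rig import manip
print(manip.hand_in(), manip.observe()['t'])"
```

```text
the job is handed in; nothing more can be done
the job is handed in; nothing more can be done
```

The tall block is loaded in the tapping fixture with the foot set lightly on it. I handed the job in at about 33 s; no verdict was reported.

- **Raising the foot:** I turned the knob 3.97 rad counter-clockwise. The white line on the knob agreed to about 0.1 rad, so the grip did not slip.
- **Seating the block:** I pushed it along the plate between the guides until it stalled against the back stop at about 13 N. My last camera check put its rear end at fixture x = -54.8 mm, where -55 is home. Its sides were at about ±19.5 mm, square with the guides.
- **Lowering the foot:** I turned the knob 3.70 rad clockwise with no backing off. The wrist-joint effort began to rise at about 3.63 rad, and I stopped 0.07 rad later, at an estimated press of about 10 N. On stopping, the wrist joint relaxed by 0.0005 rad.
- **After release:** The gripper is clear of everything, and the white line's final angle fits the turn count to within about 0.1 rad.

**Weaker checks:** The wrist torque sensor was noisy (about ±0.03 N m) and showed the touch only weakly; its last reading while turning did not confirm it. The touch and the 10 N figure therefore rest on the joint-effort trend. The cameras were too coarse to check the gap under the foot directly.

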